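# Sort the stripped gramophone parts off the bench

## Task

The strip-down is finished, so sort the five loose parts off the bench: the chipped brass worm gear and the cracked porcelain insulator are scrap and go in the tilting tin bin, both dark oak knobs stand on their feet in the bare wooden tray, and the steel spring housing goes flat in the blue enamel tray. The knobs and the housing will be used again, so set them down rather than drop them. Leave the oil bottle and the sound box where they are.

Things in the scene. Friction and masses are not known exactly. Their poses are not given: they have to be found in the camera images.
- worm_gear: Chipped brass worm gear lying flat: toothed wheel 48 mm across and 12 mm thick with seven teeth broken out on one side, and on top of it a round brass boss 22 mm across that reaches from 12 to 36 mm above the underside (easy to pinch); about 200 g. Scrap. Origin at the centre of its underside, z up; it starts standing upright on the bench (z = 0) at any yaw.
- insulator: Cracked cream porcelain bobbin insulator: two round flanges 36 mm across (0 to 15 mm and 29 to 44 mm up) with a waist 25 mm across between them, 44 mm tall, dark centre hole and crack lines on top; about 90 g. Scrap. Origin at the centre of its underside, z up; it starts standing upright on the bench (z = 0) at any yaw.
- knob_a: Dark brown turned oak cabinet knob, mushroom-shaped, 36 mm tall: foot 28 mm across, narrowest (20 mm) 11 mm up, widest (40 mm) 27 mm up, domed top with a small brass screw in it; about 60 g. The two knobs of the cabinet are alike. Origin at the centre of its underside, z up; it starts standing upright on the bench (z = 0) at any yaw.
- knob_b: Dark brown turned oak cabinet knob, mushroom-shaped, 36 mm tall: foot 28 mm across, narrowest (20 mm) 11 mm up, widest (40 mm) 27 mm up, domed top with a small brass screw in it; about 60 g. The two knobs of the cabinet are alike. Origin at the centre of its underside, z up; it starts standing upright on the bench (z = 0) at any yaw.
- spring_housing: Steel mainspring housing: a round drum 56 mm across and 32 mm tall, with a 12 mm arbor stub standing 13 mm above the middle of its cover (45 mm in all) and four small brass screws; about 360 g. Origin at the centre of its underside, z up; it starts standing upright on the bench (z = 0) at any yaw.
- scrap_bin: Open grey tin bin hung on two rivets in a dark steel cradle fixed to the bench; flat 3 mm scraps on its floor. Rocks stiffly about its own y (the rivets) by 0.28 rad at most, starts within 0.15. Inside 116 (x) by 128 (y) by 48 mm deep, walls 3. Origin mid rivet line, 61 mm above the bench, z its own up: inner floor 36 mm below, rim 12 mm above. Cradle cheeks 75 mm out along y, 73 mm tall.
- wood_tray: Bare brown wooden tray, fixed to the bench, for cabinet fittings: outside 116 mm (x) by 146 mm (y), 24 mm tall, inside 104 by 134 mm, walls and floor 6 mm. Empty at the start. Origin at the centre of its underside on the bench, z up (inner floor at z = 6 mm, rim at 24 mm).
- enamel_tray: Blue enamelled square tray with a darker blue rim, fixed to the bench, for motor parts: outside 124 by 124 mm, 18 mm tall (rim bead to 21 mm), inside 116 by 116 mm, walls and floor 4 mm. Empty at the start. Origin at the centre of its underside on the bench, z up (inner floor at z = 4 mm).
- oil_bottle: Bystander, to be left alone: small amber glass oil bottle with a paper band and a black cap, 42 mm across, 95 mm tall, loose. Origin at the centre of its underside, z up.
- sound_box: Bystander, to be left alone: gramophone sound box lying flat, a round aluminium capsule 58 mm across and 14 mm thick with a tan mica face, a brass needle bar (top at 18 mm) and a small block and needle that stick out to 56 mm from the centre along its x; loose. Origin at the centre of its underside, z up.
Not all that is in view belongs to the job. Of the things that look like the wood_tray, the smaller one is meant. There is more than one size of the insulator; the job needs the smaller.

How it is judged:
By the outcome, as a careful person would: the job done as asked, in the order asked, and still so for the second after the job is handed in, with the robot touching nothing.
It also fails if it takes over 120 s, if anything falls off the work surface, if the arm or the gripper's body presses on something with over 40 N, if the wrist force passes 120 N, or if a joint passes its speed limit or range.

## Robot

A 6-joint arm with a two-finger parallel gripper is mounted at the origin on the work surface. World frame = base frame: x ahead of the robot, y to its left, z up, the work surface at z = 0. Lengths are in m, angles in degrees, forces in N, time in s.
With the tool pointing down it reaches from about 0.325 to 0.775 m from the base axis. Payload 5.5 kg.
Tool frame: the origin (TCP) lies on the centre line of the jaws, within the pads' length; the fingertips stand 8 mm ahead of it and the grasp point (between the pads) lies 11 mm behind it; y points along the fingers, x is the direction in which the jaws open and shut, and the axes are right-handed (so a half turn about y gives the same grasp; the last joint's range is limited). The gripper opens to 85 mm and grips with 20 to 120 N. Pads are 22 mm wide; open, the fingers measure 114 mm over their backs; the gripper's body (76 mm by 85 mm) begins 54 mm behind the grasp point. The pads swing forward as they close: fully open they stand 13 mm farther back than shut.
Start: joints at [64.59, 5.22, 70.514, -0, 104.267, -3.249], TCP at [0.226, 0.556, 0.239] pointing down, gripper open.
Joint ranges: [-164.24, 164.24], [-49.07, 125.15], [9.68, 141.18], [-86.29, 266.29], [3.28, 154.24], [-151.56, 151.56]. Speed limits (degrees/s): [147.25, 147.25, 172.46, 180, 180, 180].

## Interface

Orientations are given as a 3x3 rotation matrix whose columns are the frame's x, y, z axes.
In Python, from cell import ctrl gives the robot as it stands.
- The arm moves only by the tool drive_tool, never from a script. Its argument "plan" is a list of rows, each a list of 3 entries, a list of its own where there are three numbers: the shift along the tool's x, y, z in cm, then the turn, a rotation vector about the tool's x, y, z in rad, then the gripper command: -1 is fully open, 1 is shut, values between are in proportion. A call has 1 to 10 rows; each row is the pose to reach, as a shift and turn from the pose commanded when the call began, along the tool's axes at that moment; what a row does not reach only later rows make up. A row lasts 1/8 s, in which the tool goes at most 62.5 mm and 10.7 degrees, less where a joint would pass 70% of its speed; a pose out of reach is approached as far as the arm can. A call with a gripper value outside its range is refused whole. The fingers move at their own pace and stop on an object; "squeeze" is the grip in N (left out, the last holds). Time passes only in rows, so rows that repeat a pose let the fingers close. It gives the time, the measured TCP pose, the force and the opening at its end, in the units of the state.
- ctrl.sense(): the state, without advancing time (a new reading comes with each control period).
- ctrl.camera(name): name is "side" or "top"; returns a dict with "frame" (400x640x3 uint8, red, green, blue), "fovy" (degrees; the focal length in pixels is half the picture's height over the tangent of half this angle, whatever the lens; pixels are square), "cx", "cy" (the principal point, pixels), "k1" (the pictures are not rectified: a ray, as slopes to the right and down, at radius r is drawn at 1 + k1 r^2 times it, then the intrinsics apply), "cam_to_world" (4x4, takes a point from camera to world coordinates). Camera axes: x right, y up, looking along -z (the intrinsics and any distortion apply to the point x, -y, -z); pixel columns grow to the right and rows downward; lengths in m; the calibration is good to about 2 mm. A picture is of the moment at which its call begins. There is no depth.
- ctrl.job_done(): hands the job in, once; it reports no verdict.
The state is a dict: "time": time; "joints": joint angles; "qd": joint speeds; "joint_torque": joint torques, N m; "tcp_pos": TCP position; "tool_rot": TCP orientation; "force": force on the tool from outside, world axes, zero at the start; "torque": the same for the moment, N m; "opening": finger opening in m.
Only numpy, scipy, OpenCV 4.12 (cv2) and the standard library are available. Lean on these libraries where they do the work, as an engineer would, in place of code of your own. Each camera call takes 0.05 s, during which the arm holds its last target.

## Working session

There is one attempt and no reset: what is moved stays moved. The work goes in short steps, Python scripts to look and compute and a tool call to move; the robot and the scene stay as the last step left them, time stands still between calls to the robot, and variables do not carry over. Pictures are saved under pics/ and viewed, and the job is handed in when it is done.

Besides the shell and the picture viewer there is one more tool, called as name(argument=value, ...), one argument or row to a line, values as JSON. drive_tool: Moves the arm, as the interface text tells. Its arguments: {"type":"object","properties":{"plan":{"type":"array","items":{"type":"array"}},"squeeze":{"type":"number"}},"required":["plan"]}

```bash
ls; mkdir -p pics; python3 - <<'E'
from cell import ctrl
import cv2,numpy as np
for n in ("top","side"):
    c=ctrl.camera(n); cv2.imwrite(f"pics/{n}0.png",c["frame"][:,:,::-1])
    print(n,c["fovy"],c["cx"],c["cy"],c["k1"]); print(np.round(c["cam_to_world"],4))
print(ctrl.sense())
E
```

```text
pics
top 47.34658200816687 320.8922099545087 197.81444622186254 -0.08434520370307441
[[-4.4900e-02  9.7840e-01 -2.0170e-01  2.5490e-01]
 [-9.9900e-01 -4.4000e-02  9.2000e-03  1.6400e-02]
 [ 1.0000e-04  2.0190e-01  9.7940e-01  1.1935e+00]
 [ 0.0000e+00  0.0000e+00  0.0000e+00  1.0000e+00]]
side 53.46841490886583 315.88015475210966 200.29465877989597 0.03225704656596915
[[ 8.593e-01  3.643e-01 -3.591e-01  8.740e-02]
 [-5.115e-01  6.110e-01 -6.042e-01 -7.086e-01]
 [-6.000e-04  7.028e-01  7.113e-01  8.878e-01]
 [ 0.000e+00  0.000e+00  0.000e+00  1.000e+00]]
{'time': 0.1, 'joints': array([ 6.45903025e+01,  5.26074959e+00,  7.05757424e+01,  1.40436213e-04,
        1.04267259e+02, -3.24766399e+00]), 'qd': array([ 0.03981045, -0.09801851, -0.15597428,  0.04539136,  0.00553797,
       -0.00969054]), 'joint_torque': array([ 2.30989819e-03, -4.60220075e+01, -4.19216502e+01, -7.93587174e-05,
        1.06804349e-02,  7.87535328e-06]), 'tcp_pos': array([0.22622347, 0.55545715, 0.23823599]), 'tool_rot': array([[ 3.77225923e-01, -7.79135380e-04, -9.26120940e-01],
       [ 9.26119504e-01, -1.63460270e-03,  3.77226713e-01],
       [-1.80775047e-03, -9.99998361e-01,  1.04957957e-04]]), 'force': array([-0.12252403, -0.63134439,  0.7002171 ]), 'torque': array([-0.00531434,  0.01668186,  0.05603963]), 'opening': 0.08532432356698848}
```

View pics/top0.png

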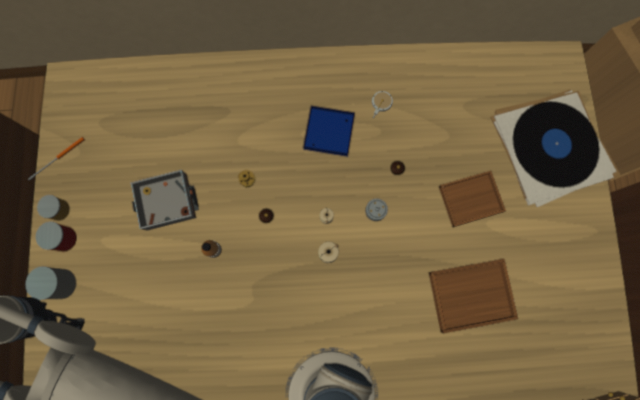

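View pics/side0.png

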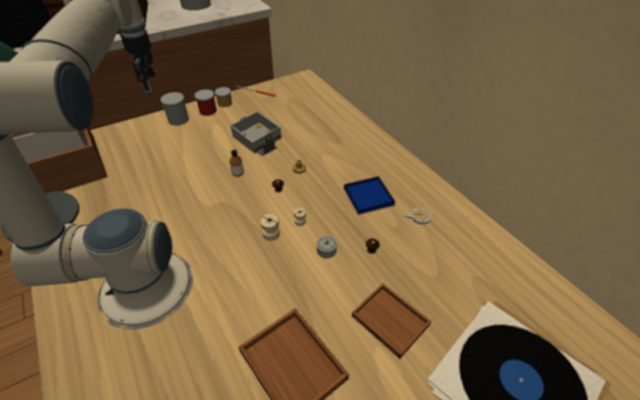

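```bash
cat > h.py <<'E'
import numpy as np,cv2
from cell import ctrl
def K(c):
    f=200/np.tan(np.radians(c["fovy"])/2); return np.array([[f,0,c["cx"]],[0,f,c["cy"]],[0,0,1.]])
def D(c): return np.array([c["k1"],0,0,0.])
def ray(c,uv):
    uv=np.asarray(uv,float).reshape(-1,1,2)
    n=cv2.undistortPointsIter(uv,K(c),D(c),None,None,(3,50,1e-10)).reshape(-1,2)
    d=np.c_[n[:,0],-n[:,1],-np.ones(len(n))]
    T=c["cam_to_world"]; return T[:3,3],d@T[:3,:3].T
def plane(c,uv,z):
    o,d=ray(c,uv); return o+d*((z-o[2])/d[:,2])[:,None]
def proj(c,P):
    T=c["cam_to_world"]; q=(np.asarray(P,float).reshape(-1,3)-T[:3,3])@T[:3,:3]
    q=q*[1,-1,-1]
    return cv2.projectPoints(q.reshape(-1,1,3),np.zeros(3),np.zeros(3),K(c),D(c))[0].reshape(-1,2)
def crop(c,name,x0,y0,x1,y1,s):
    im=cv2.resize(c["frame"][y0:y1,x0:x1,::-1],None,fx=s,fy=s,interpolation=cv2.INTER_CUBIC); cv2.imwrite(f"pics/{name}.png",im)
E
python3 - <<'E'
from h import *
t=ctrl.camera("top"); s=ctrl.camera("side")
np.save("t0.npy",t,allow_pickle=True);np.save("s0.npy",s,allow_pickle=True)
crop(t,"tc1",125,90,325,265,4); crop(t,"tc2",300,80,520,240,3.6)
crop(s,"sc1",215,95,335,205,5); crop(s,"sc2",240,160,450,360,3)
E
```

```text
(no output)
```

View pics/tc1.png

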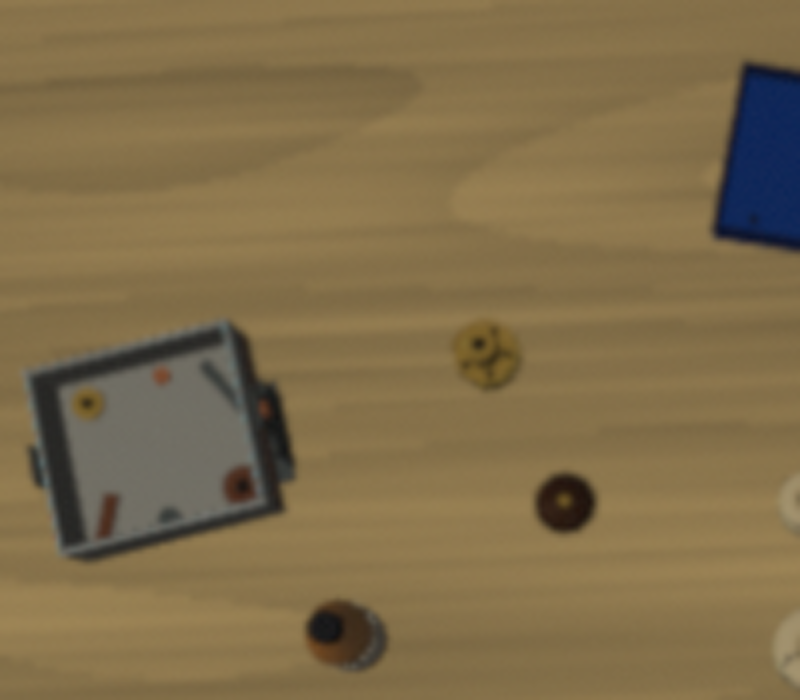

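View pics/tc2.png

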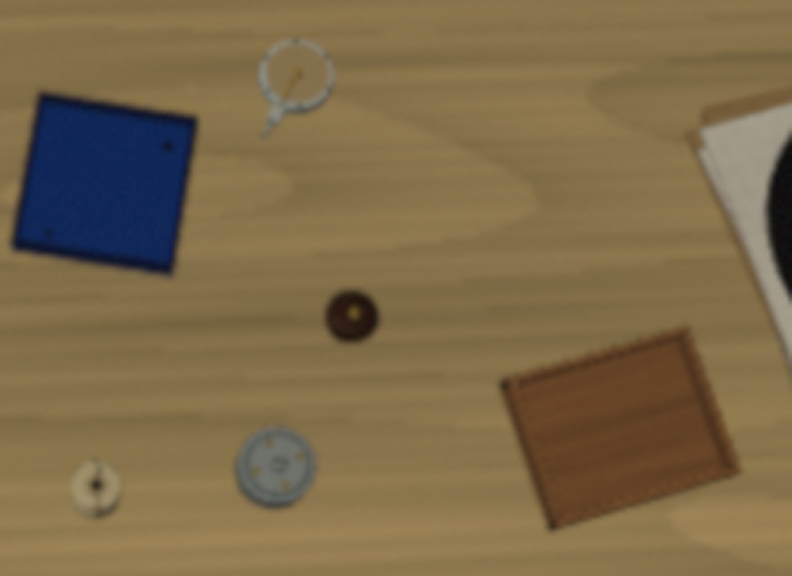

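View pics/sc1.png

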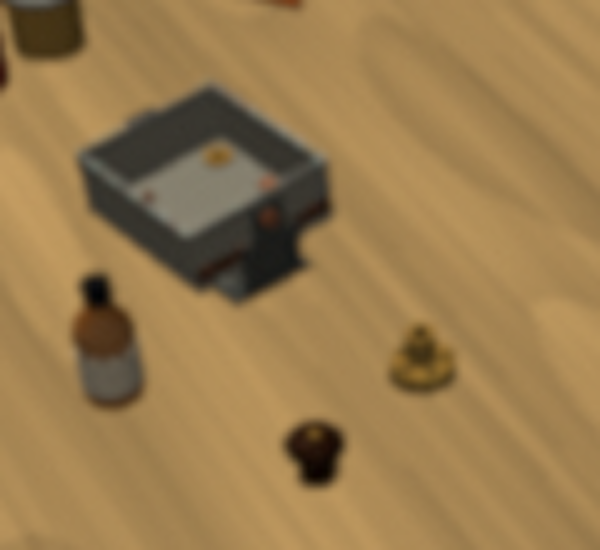

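View pics/sc2.png

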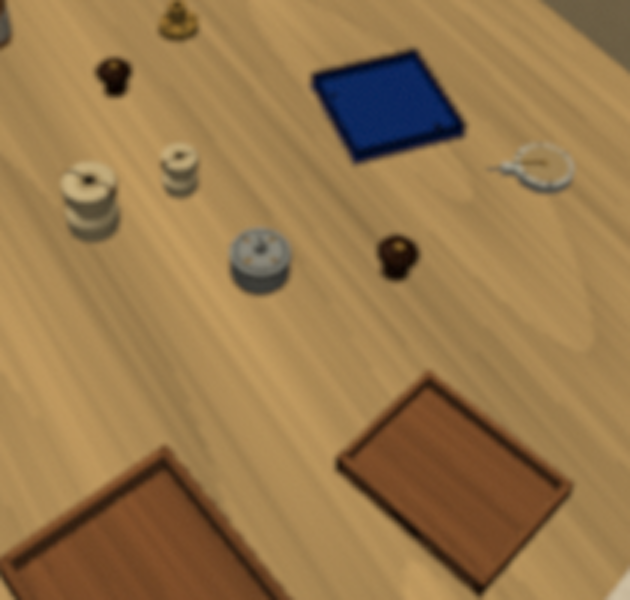

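```bash
python3 - <<'E'
from h import *
t=np.load("t0.npy",allow_pickle=True).item(); s=np.load("s0.npy",allow_pickle=True).item()
def u(p,o,k): return (np.array(p)+.5)/k-.5+o
T1=([125,90],4);T2=([300,80],3.6);S1=([215,95],5);S2=([240,160],3)
L={"gear":(u((479,343),*T1),u((421,332),*S1),.036),"knob1":(u((564,500),*T1),u((316,430),*S1),.036),
"ins":(u((97,485),*T2),u((180,154),*S2),.044),"hous":(u((280,464),*T2),u((260,240),*S2),.045),"knob2":(u((354,313),*T2),u((399,243),*S2),.036)}
for k,(a,b,z) in L.items():
    p=plane(t,a,z)[0];q=plane(s,b,z)[0]
    o1,d1=ray(t,a);o2,d2=ray(s,b);A=np.c_[d1[0],-d2[0]];x=np.linalg.lstsq(A,o2-o1,rcond=None)[0]
    tr=(o1+d1[0]*x[0]+o2+d2[0]*x[1])/2
    print(k,np.round(p,4),np.round(q,4),"tri",np.round(tr,4))
for n,pts,z in (("enam",[(42,93),(196,118),(172,273),(13,247)],.021),("wood",[(688,328),(739,472),(551,528),(503,382)],.024)):
    P=plane(t,[u(p,*T2) for p in pts],z); print(n,np.round(P[:,:2],4).tolist(),np.round(P.mean(0),4))
# bin: triangulate rim corners
tb=[u(p,*T1) for p in [(230,321),(27,374),(63,556),(284,510)]]; 
sb=[u(p,*S1) for p in [(329,160),(209,85),(80,158),(186,238)]]
for a,b in zip(tb,sb):
    o1,d1=ray(t,a);o2,d2=ray(s,b);A=np.c_[d1[0],-d2[0]];x=np.linalg.lstsq(A,o2-o1,rcond=None)[0]
    print("bin",np.round((o1+d1[0]*x[0]+o2+d2[0]*x[1])/2,4),np.linalg.norm(o1+d1[0]*x[0]-o2-d2[0]*x[1]), plane(t,a,.073)[0])
E
```

```text
gear [0.5624 0.2034 0.036 ] [0.5629 0.2026 0.036 ] tri [0.5629 0.2034 0.0353]
knob1 [0.4555 0.1497 0.036 ] [0.4587 0.152  0.036 ] tri [0.4561 0.149  0.0392]
ins [ 0.4479 -0.007   0.044 ] [ 0.4505 -0.0055  0.044 ] tri [ 0.4485 -0.0072  0.0463]
hous [ 0.4569 -0.1378  0.045 ] [ 0.4604 -0.1366  0.045 ] tri [ 0.4579 -0.1379  0.0474]
knob2 [ 0.5681 -0.2012  0.036 ] [ 0.5715 -0.1983  0.036 ] tri [ 0.5679 -0.2008  0.0404]
enam [[0.7564, 0.0201], [0.7309, -0.0962], [0.6088, -0.0708], [0.6344, 0.0466]] [ 0.6826 -0.0251  0.021 ]
wood [[0.5494, -0.4533], [0.4391, -0.4783], [0.4047, -0.334], [0.5143, -0.3094]] [ 0.4769 -0.3937  0.024 ]
bin [0.5746 0.3561 0.0771] 0.002271701062610593 [0.57460487 0.35764765 0.073     ]
bin [0.5451 0.4889 0.0746] 0.0007299707538148794 [0.54587578 0.48947115 0.073     ]
bin [0.43   0.4644 0.0652] 0.0033256969405896166 [0.42716676 0.46167306 0.073     ]
bin [0.4494 0.3186 0.0821] 0.0012009793476847508 [0.45044119 0.32124451 0.073     ]
```

```bash
cat > go.py <<'E'
import sys; from h import *
from scipy.spatial.transform import Rotation as Ro
def move(x,y,z,phi):
    s=ctrl.sense(); R=s["tool_rot"]; p=s["tcp_pos"]; a=np.radians(phi)
    X=np.array([np.cos(a),np.sin(a),0]);Y=np.array([0,0,-1.]);G=np.c_[X,Y,np.cross(X,Y)]
    print("t",round(s["time"],2),"now",np.round(p,4),"phi",round(np.degrees(np.arctan2(R[1,0],R[0,0])),1),"open",round(s["opening"],4),"F",np.round(s["force"],1))
    print("shift cm",np.round(R.T@(np.array([x,y,z])-p)*100,2),"turn",np.round(Ro.from_matrix(R.T@G).as_rotvec(),3),
     "dist/row",np.linalg.norm(np.array([x,y,z])-p)/.0625)
if __name__=="__main__": move(*map(float,sys.argv[1:5]))
E
python3 go.py .5628 .2032 .11 12.7; python3 - <<'E'
from h import *
t=np.load("t0.npy",allow_pickle=True).item()
print(plane(t,[(328,251.5)],.06)) 
T=lambda p:(np.array(p)+.5)/4-.5+[125,90]
for z in (.073,):
  print(plane(t,[T(p) for p in [(230,321),(27,374),(63,553),(268,500)]],z))
E
```

```text
t 0.2 now [0.2263 0.5555 0.2386] phi 67.8 open 0.0857 F [ 0.4 -0.4  0.8]
shift cm [-19.92  12.88 -44.46] turn [ 0.001  0.962 -0.001] dist/row 8.062282765233265
[[ 0.35175727 -0.00575612  0.06      ]]
[[0.57460487 0.35764765 0.073     ]
 [0.54587578 0.48947115 0.073     ]
 [0.42906722 0.46173238 0.073     ]
 [0.45722875 0.33144962 0.073     ]]
```

drive_tool(
  plan=[
    [[-19.9, 8.0, -44.5], [0, 0.962, 0], -1],
    [[-19.9, 8.0, -44.5], [0, 0.962, 0], -1],
    [[-19.9, 8.0, -44.5], [0, 0.962, 0], -1],
    [[-19.9, 8.0, -44.5], [0, 0.962, 0], -1],
    [[-19.9, 8.0, -44.5], [0, 0.962, 0], -1],
    [[-19.9, 8.0, -44.5], [0, 0.962, 0], -1],
    [[-19.9, 8.0, -44.5], [0, 0.962, 0], -1],
    [[-19.9, 8.0, -44.5], [0, 0.962, 0], -1],
    [[-19.9, 12.9, -44.5], [0, 0.962, 0], -0.2],
    [[-19.9, 12.9, -44.5], [0, 0.962, 0], -0.2],
  ],
  squeeze=40,
)

```text
time: 1.45
tcp_pos: [0.561, 0.2021, 0.1049]
tool_rot: [[0.976, -0.01, -0.219], [0.219, -0.003, 0.976], [-0.01, -1.0, -0.001]]
force: [-0.5, 0.3, -0.4]
opening: 0.0528
```

```bash
python3 go.py .5628 .2032 .023 12.7; python3 - <<'E'
from h import *
c=ctrl.camera("top"); crop(c,"g1t",190,100,310,240,4); c=ctrl.camera("side"); crop(c,"g1",215,95,365,205,5)
E
```

```text
t 1.45 now [0.561  0.2021 0.1049] phi 12.6 open 0.0528 F [-0.5  0.3 -0.4]
shift cm [0.29 8.19 0.07] turn [ 0.001 -0.001 -0.01 ] dist/row 1.3116356671979998
```

View pics/g1.png

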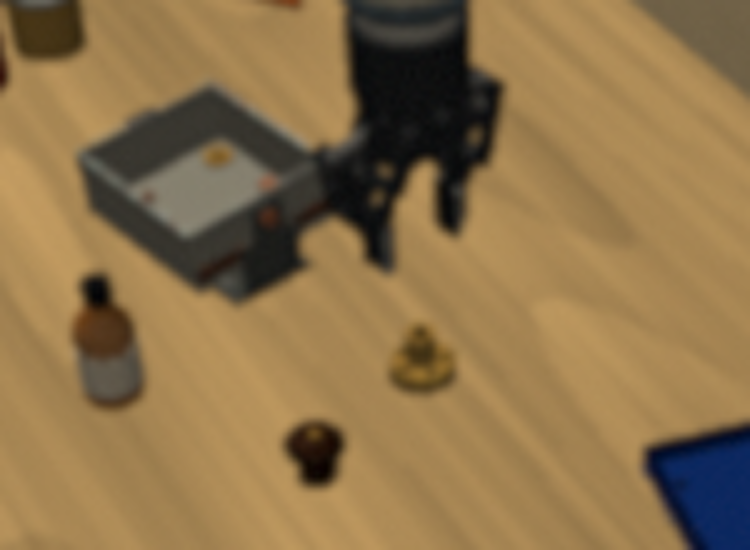

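drive_tool(
  plan=[
    [[0.2, 4, 0.1], [0, 0, 0], -0.2],
    [[0.2, 6.5, 0.1], [0, 0, 0], -0.2],
    [[0.2, 7.2, 0.1], [0, 0, 0], -0.2],
    [[0.2, 7.6, 0.1], [0, 0, 0], -0.2],
    [[0.2, 7.8, 0.1], [0, 0, 0], -0.2],
    [[0.2, 7.8, 0.1], [0, 0, 0], -0.2],
  ],
)

```text
time: 2.3
tcp_pos: [0.5657, 0.2051, 0.0334]
tool_rot: [[0.975, 0.002, -0.22], [0.22, 0.0, 0.975], [0.002, -1.0, 0.0]]
force: [0.2, -0.4, -0.7]
opening: 0.0514
```

```bash
python3 go.py .5628 .2032 .023 12.7; python3 - <<'E'
from h import *
c=ctrl.camera("side"); crop(c,"g2",215,95,365,205,5)
E
```

```text
t 2.3 now [0.5657 0.2051 0.0334] phi 12.7 open 0.0514 F [ 0.2 -0.4 -0.7]
shift cm [-0.32  1.04 -0.13] turn [-0.     0.     0.002] dist/row 0.17583090258755987
```

View pics/g2.png

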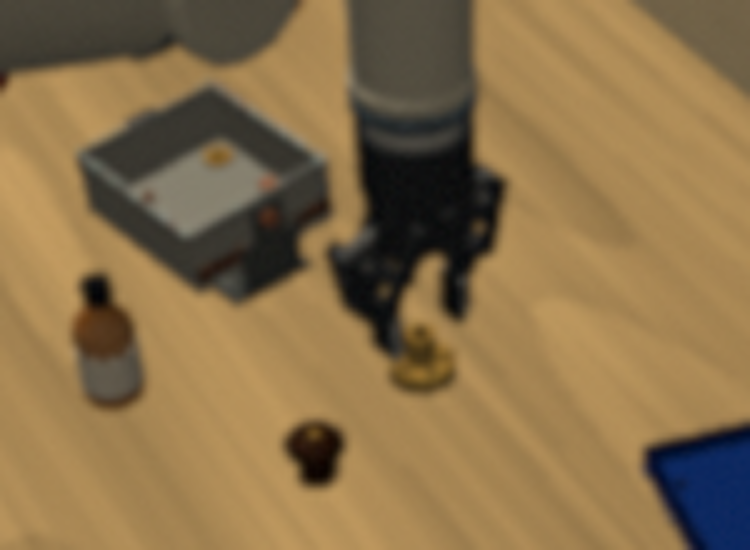

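drive_tool(
  plan=[
    [[-0.3, 0.6, -0.1], [0, 0, 0], -0.2],
    [[-0.3, 1.0, -0.1], [0, 0, 0], -0.2],
    [[-0.3, 1.0, -0.1], [0, 0, 0], -0.2],
    [[-0.3, 1.0, -0.1], [0, 0, 0], 1],
    [[-0.3, 1.0, -0.1], [0, 0, 0], 1],
    [[-0.3, 1.0, -0.1], [0, 0, 0], 1],
    [[-0.3, 1.0, -0.1], [0, 0, 0], 1],
  ],
)

```text
time: 3.22
tcp_pos: [0.5626, 0.2034, 0.0226]
tool_rot: [[0.975, 0.001, -0.22], [0.22, 0.0, 0.975], [0.001, -1.0, 0.0]]
force: [0.5, 0.1, 0.8]
opening: 0.0204
```

```bash
python3 go.py .5628 .2032 .12 12.7
```

```text
t 3.23 now [0.5626 0.2034 0.0226] phi 12.7 open 0.0204 F [0.5 0.1 0.8]
shift cm [ 0.02 -9.74 -0.02] turn [-0.     0.     0.001] dist/row 1.5582010731787048
```

drive_tool(
  plan=[
    [[0, -3, 0], [0, 0, 0], 1],
    [[0, -8, 0], [0, 0, 0], 1],
    [[0, -13, 0], [0, 0, 0], 1],
    [[0, -14, 0], [0, 0, 0], 1],
    [[0, -14, 0], [0, 0, 0], 1],
    [[0, -14, 0], [0, 0, 0], 1],
  ],
)

```text
time: 3.98
tcp_pos: [0.5614, 0.203, 0.1591]
tool_rot: [[0.975, -0.005, -0.22], [0.22, -0.001, 0.975], [-0.005, -1.0, -0.0]]
force: [-0.1, 0.6, -3.0]
opening: 0.0204
```

```bash
python3 go.py .4945 .441 .16 12.4; python3 - <<'E'
from h import *
c=ctrl.camera("side"); crop(c,"g3",215,65,365,205,4.2)
E
```

```text
t 3.98 now [0.5614 0.203  0.1591] phi 12.7 open 0.0204 F [-0.1  0.6 -3. ]
shift cm [-1.28 -0.09 24.69] turn [ 0.     0.006 -0.005] dist/row 3.955803430648381
```

View pics/g3.png

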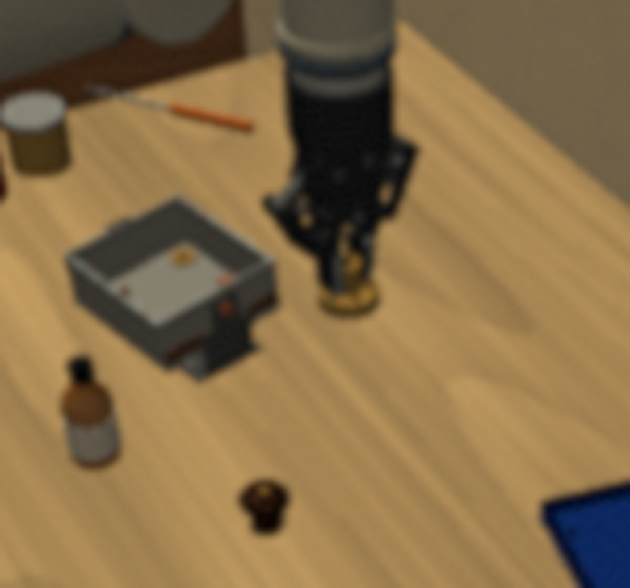

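Gear held level below the fingers (crop (348,295)). Carry over the bin.

drive_tool(
  plan=[
    [[-0.3, 0, 4], [0, 0, 0], 1],
    [[-0.6, 0, 10], [0, 0, 0], 1],
    [[-0.9, 0, 16], [0, 0, 0], 1],
    [[-1.2, 0, 21], [0, 0, 0], 1],
    [[-1.3, 0, 24.2], [0, 0, 0], 1],
    [[-1.3, 0, 24.7], [0, 0, 0], 1],
    [[-1.3, 2, 24.7], [0, 0, 0], 1],
    [[-1.3, 2, 24.7], [0, 0, 0], 1],
    [[-1.3, 2, 24.7], [0, 0, 0], 1],
  ],
)

```text
time: 5.15
tcp_pos: [0.4957, 0.4401, 0.1415]
tool_rot: [[0.976, -0.001, -0.219], [0.219, -0.001, 0.976], [-0.001, -1.0, -0.001]]
force: [0.5, -0.6, -0.9]
opening: 0.0204
```

```bash
python3 go.py .4945 .441 .062 12.4; python3 - <<'E'
from h import *
c=ctrl.camera("top"); crop(c,"g4t",100,130,240,250,4); c=ctrl.camera("side"); crop(c,"g4",215,65,365,205,4.2)
E
```

```text
t 5.15 now [0.4957 0.4401 0.1415] phi 12.6 open 0.0204 F [ 0.5 -0.6 -0.9]
shift cm [-0.09  7.95  0.12] turn [ 0.001  0.004 -0.001] dist/row 1.2726367278028146
```

View pics/g4.png

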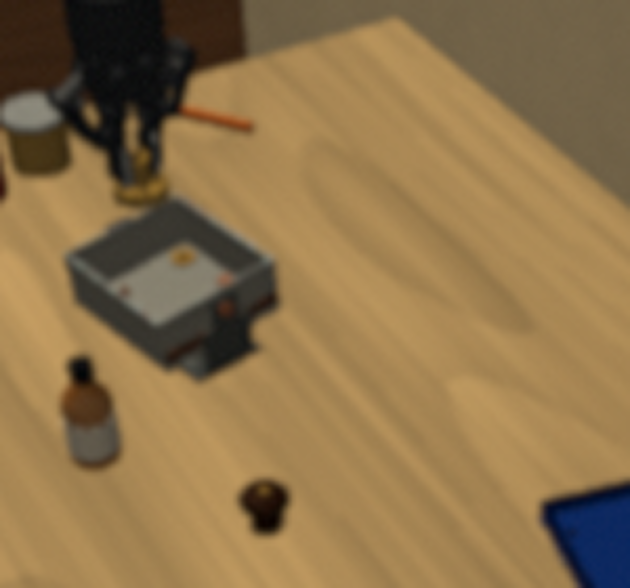

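View pics/g4t.png

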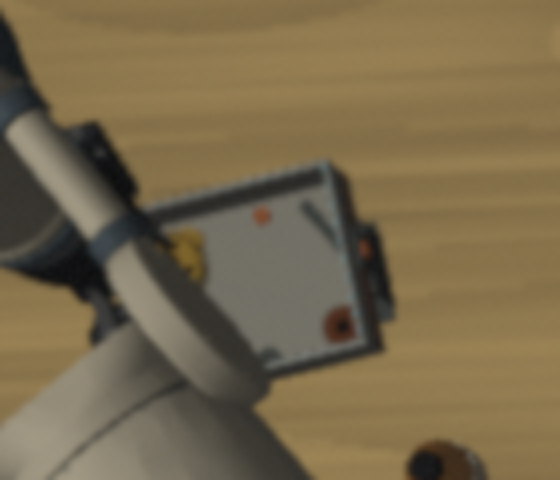

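drive_tool(
  plan=[
    [[0, 2, -0.3], [0, 0, 0], 1],
    [[0, 5, -0.3], [0, 0, 0], 1],
    [[0, 7, -0.3], [0, 0, 0], 1],
    [[0, 8, -0.3], [0, 0, 0], 1],
    [[0, 8.4, -0.3], [0, 0, 0], 1],
    [[0, 8.4, -0.3], [0, 0, 0], 1],
    [[0, 8.4, -0.3], [0, 0, 0], 0.1],
    [[0, 8.4, -0.3], [0, 0, 0], 0.1],
    [[0, 8.4, -0.3], [0, 0, 0], 0.1],
  ],
)

```text
time: 6.38
tcp_pos: [0.4963, 0.4387, 0.0592]
tool_rot: [[0.975, 0.001, -0.22], [0.22, 0.001, 0.975], [0.001, -1.0, 0.001]]
force: [0.2, -0.8, -0.1]
opening: 0.0389
```

```bash
python3 go.py .4495 -.0065 .16 67
```

```text
t 6.38 now [0.4963 0.4387 0.0592] phi 12.7 open 0.0389 F [ 0.2 -0.8 -0.1]
shift cm [-14.36 -10.13 -42.39] turn [ 0.    -0.947  0.001] dist/row 7.3425841059580454
```

drive_tool(
  plan=[
    [[0, -3, 0], [0, 0, 0], 0.1],
    [[0, -8, 0], [0, 0, 0], 0.1],
    [[0, -11, 0], [0, 0, 0], 0.1],
    [[-4, -11, -10], [0, -0.18, 0], 0],
    [[-14.4, -11, -42.4], [0, -0.95, 0], -0.4],
    [[-14.4, -11, -42.4], [0, -0.95, 0], -0.4],
    [[-14.4, -11, -42.4], [0, -0.95, 0], -0.4],
    [[-14.4, -11, -42.4], [0, -0.95, 0], -0.4],
    [[-14.4, -11, -42.4], [0, -0.95, 0], -0.4],
    [[-14.4, -11, -42.4], [0, -0.95, 0], -0.4],
  ],
)

```text
time: 7.62
tcp_pos: [0.4507, 0.0135, 0.1689]
tool_rot: [[0.387, 0.002, -0.922], [0.922, -0.0, 0.387], [0.0, -1.0, -0.002]]
force: [1.6, 0.1, 0.6]
opening: 0.0597
```

```bash
python3 go.py .4495 -.0065 .013 67; python3 - <<'E'
from h import *
c=ctrl.camera("top"); crop(c,"g5t",120,140,380,270,3); c=ctrl.camera("side"); crop(c,"g5",215,75,355,245,3.5)
E
```

```text
t 7.62 now [0.4507 0.0135 0.1689] phi 67.2 open 0.0597 F [1.6 0.1 0.6]
shift cm [-1.9  15.59 -0.64] turn [0.002 0.004 0.   ] dist/row 2.5144693255851003
```

View pics/g5.png

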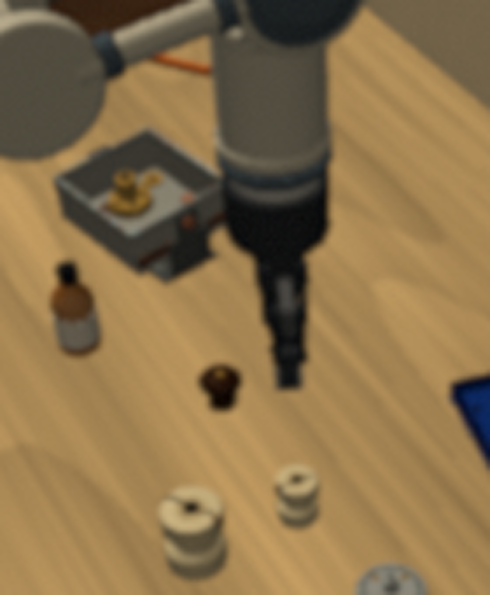

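View pics/g5t.png

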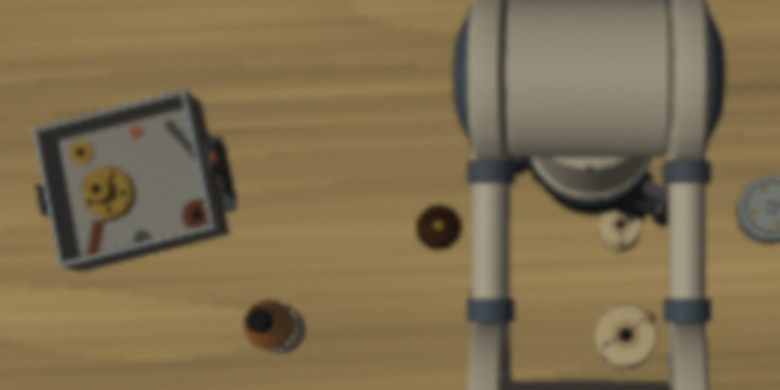

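drive_tool(
  plan=[
    [[0, 3, 0], [0, 0, 0], -0.4],
    [[0, 7, 0], [0, 0, 0], -0.4],
    [[0, 8, 0], [0, 0, 0], -0.4],
    [[0, 8, 0], [0, 0, 0], -0.4],
    [[0, 8, 0], [0, 0, 0], -0.4],
  ],
)

```text
time: 8.35
tcp_pos: [0.4521, 0.0155, 0.0903]
tool_rot: [[0.388, 0.003, -0.922], [0.922, -0.0, 0.388], [0.001, -1.0, -0.003]]
force: [0.1, 0.1, 0.4]
opening: 0.06
```

```bash
python3 go.py .4495 -.0065 .013 67
```

```text
t 8.35 now [0.4521 0.0155 0.0903] phi 67.2 open 0.06 F [0.1 0.1 0.4]
shift cm [-2.14  7.72 -0.59] turn [0.003 0.003 0.001] dist/row 1.2859573616704976
```

drive_tool(
  plan=[
    [[-1.5, 0, -0.4], [0, 0, 0], -0.4],
    [[-2.1, 0, -0.6], [0, 0, 0], -0.4],
    [[-2.1, 2, -0.6], [0, 0, 0], -0.4],
    [[-2.1, 5, -0.6], [0, 0, 0], -0.4],
    [[-2.1, 7, -0.6], [0, 0, 0], -0.4],
    [[-2.1, 7.6, -0.6], [0, 0, 0], -0.4],
    [[-2.1, 7.6, -0.6], [0, 0, 0], -0.4],
    [[-2.1, 7.6, -0.6], [0, 0, 0], 1],
    [[-2.1, 7.6, -0.6], [0, 0, 0], 1],
    [[-2.1, 7.6, -0.6], [0, 0, 0], 1],
  ],
)

```text
time: 9.6
tcp_pos: [0.4494, -0.0066, 0.0138]
tool_rot: [[0.388, 0.003, -0.922], [0.922, -0.0, 0.388], [0.001, -1.0, -0.002]]
force: [0.6, -0.6, 5.6]
opening: 0.0349
```

```bash
python3 go.py .4495 -.0065 .16 67
```

```text
t 9.6 now [ 0.4494 -0.0066  0.0138] phi 67.2 open 0.0349 F [ 0.6 -0.6  5.6]
shift cm [  0.02 -14.62  -0.04] turn [0.002 0.003 0.001] dist/row 2.339741776743535
```

drive_tool(
  plan=[
    [[0, -3, 0], [0, 0, 0], 1],
    [[0, -8, 0], [0, 0, 0], 1],
    [[0, -13, 0], [0, 0, 0], 1],
    [[0, -14.6, 0], [0, 0, 0], 1],
    [[0, -14.6, 0], [0, 0, 0], 1],
    [[0, -14.6, 0], [0, 0, 0], 1],
  ],
)

```text
time: 10.35
tcp_pos: [0.4477, -0.0063, 0.1559]
tool_rot: [[0.388, -0.004, -0.922], [0.922, 0.0, 0.388], [-0.001, -1.0, 0.004]]
force: [-0.4, 0.6, -1.0]
opening: 0.035
```

```bash
python3 go.py .5085 .379 .16 12.4; python3 - <<'E'
from h import *
c=ctrl.camera("side"); crop(c,"i1",215,75,355,245,3.5)
t=ctrl.camera("top"); print(plane(t,[(152.3,202.7)],.064))
E
```

```text
t 10.35 now [ 0.4477 -0.0063  0.1559] phi 67.1 open 0.035 F [-0.4  0.6 -1. ]
shift cm [37.87 -0.42  9.36] turn [-0.003  0.956 -0.003] dist/row 6.242174725981068
[[0.49410988 0.43623673 0.064     ]]
```

View pics/i1.png

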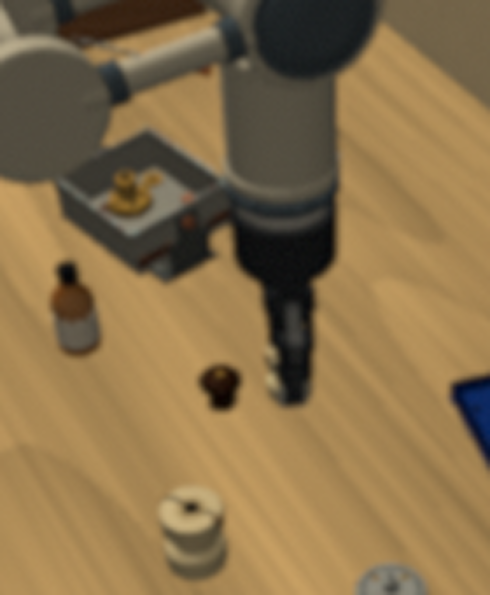

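drive_tool(
  plan=[
    [[4, 0, 1], [0, 0.15, 0], 1],
    [[37.9, -0.4, 9.4], [0, 0.956, 0], 1],
    [[37.9, -0.4, 9.4], [0, 0.956, 0], 1],
    [[37.9, -0.4, 9.4], [0, 0.956, 0], 1],
    [[37.9, -0.4, 9.4], [0, 0.956, 0], 1],
    [[37.9, -0.4, 9.4], [0, 0.956, 0], 1],
    [[37.9, -0.4, 9.4], [0, 0.956, 0], 1],
    [[37.9, -0.4, 9.4], [0, 0.956, 0], 1],
    [[37.9, -0.4, 9.4], [0, 0.956, 0], 1],
    [[37.9, -0.4, 9.4], [0, 0.956, 0], 1],
  ],
)

```text
time: 11.7
tcp_pos: [0.5092, 0.3781, 0.1623]
tool_rot: [[0.977, -0.0, -0.213], [0.213, -0.0, 0.977], [-0.0, -1.0, -0.0]]
force: [0.4, -0.1, -0.7]
opening: 0.0349
```

```bash
python3 go.py .5085 .379 .048 12.4; python3 - <<'E'
from h import *
c=ctrl.camera("side"); crop(c,"i2",215,65,365,205,4.2)
E
```

```text
t 11.7 now [0.5092 0.3781 0.1623] phi 12.3 open 0.0349 F [ 0.4 -0.1 -0.7]
shift cm [-0.04 11.43  0.1 ] turn [ 0.    -0.002 -0.   ] dist/row 1.8289830980640076
```

View pics/i2.png

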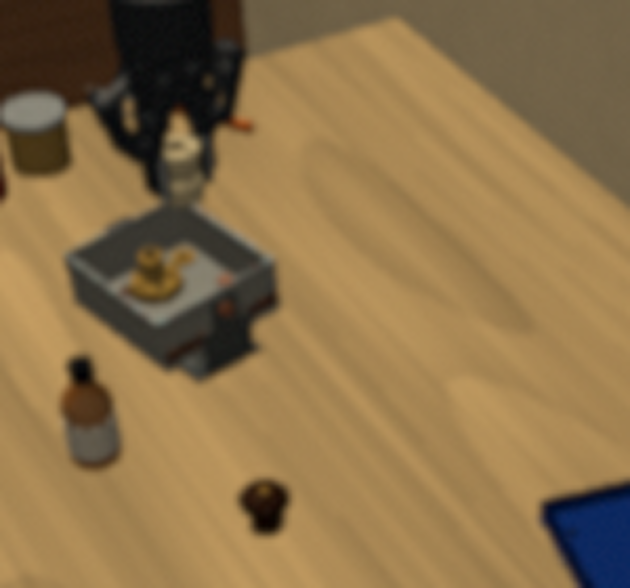

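drive_tool(
  plan=[
    [[0, 3, 0], [0, 0, 0], 1],
    [[0, 7, 0], [0, 0, 0], 1],
    [[0, 10, 0], [0, 0, 0], 1],
    [[0, 11, 0], [0, 0, 0], 1],
    [[0, 11.5, 0], [0, 0, 0], 1],
    [[0, 11.5, 0], [0, 0, 0], 1],
    [[0, 11.5, 0], [0, 0, 0], 1],
    [[0, 11.5, 0], [0, 0, 0], -0.15],
    [[0, 11.5, 0], [0, 0, 0], -0.15],
    [[0, 11.5, 0], [0, 0, 0], -0.15],
  ],
)

```text
time: 13.0
tcp_pos: [0.5091, 0.3794, 0.0475]
tool_rot: [[0.977, 0.0, -0.214], [0.214, 0.0, 0.977], [0.0, -1.0, 0.0]]
force: [-0.3, -0.5, -0.4]
opening: 0.0491
```

```bash
python3 go.py .457 .1505 .16 -13; python3 - <<'E'
from h import *
c=ctrl.camera("side"); crop(c,"i3",215,65,365,205,4.2)
E
```

```text
t 13.0 now [0.5091 0.3794 0.0475] phi 12.4 open 0.0491 F [-0.3 -0.5 -0.4]
shift cm [-10.   -11.25 -21.24] turn [-0.     0.443  0.   ] dist/row 4.165419985028483
```

View pics/i3.png

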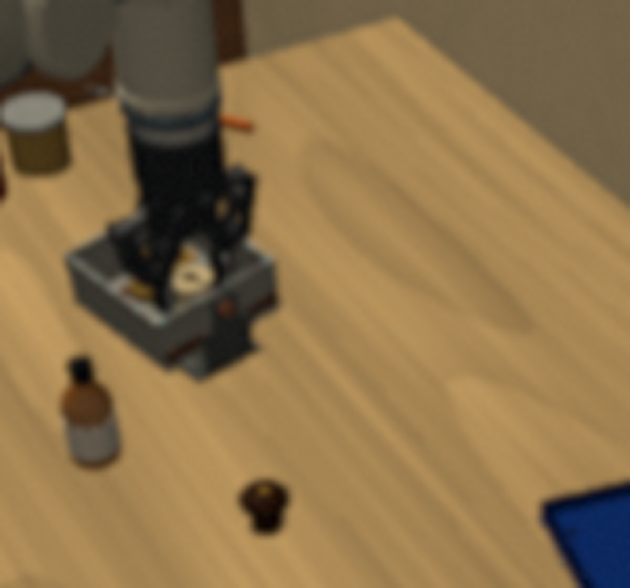

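drive_tool(
  plan=[
    [[0, -3, 0], [0, 0, 0], -0.15],
    [[0, -8, 0], [0, 0, 0], -0.15],
    [[0, -11.2, 0], [0, 0, 0], -0.15],
    [[-2, -11.2, -4], [0, 0, 0], -0.4],
    [[-4.5, -11.2, -9.5], [0, 0, 0], -0.4],
    [[-7, -11.2, -15], [0, 0, 0], -0.4],
    [[-9.5, -11.2, -20], [0, 0, 0], -0.4],
    [[-10, -11.2, -21.2], [0, 0, 0], -0.4],
    [[-10, -8, -21.2], [0, 0, 0], -0.4],
    [[-10, -6, -21.2], [0, 0, 0], -0.4],
  ],
)

```text
time: 14.3
tcp_pos: [0.4566, 0.1511, 0.106]
tool_rot: [[0.977, -0.001, -0.214], [0.214, 0.0, 0.977], [-0.001, -1.0, 0.0]]
force: [-0.5, 0.8, -0.5]
opening: 0.0596
```

```bash
python3 go.py .457 .1505 .017 13; python3 - <<'E'
from h import *
c=ctrl.camera("side"); crop(c,"k1",215,65,365,205,4.2)
E
```

```text
t 14.3 now [0.4566 0.1511 0.106 ] phi 12.4 open 0.0596 F [-0.5  0.8 -0.5]
shift cm [ 0.03  8.9  -0.07] turn [-0.    -0.011 -0.001] dist/row 1.4235666604552266
```

View pics/k1.png

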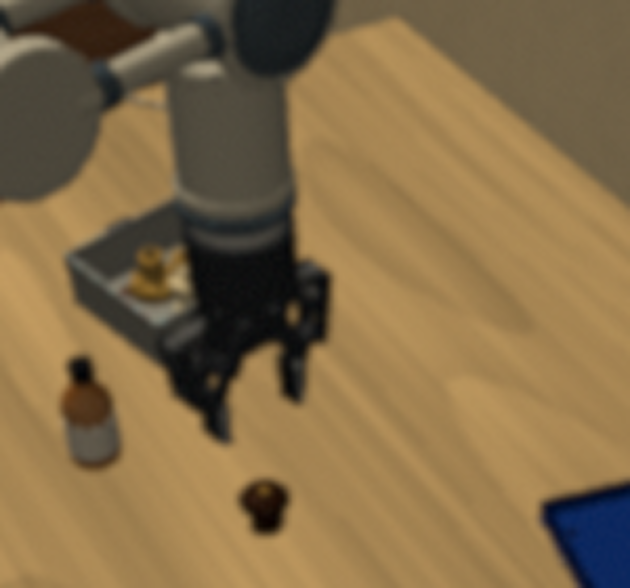

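drive_tool(
  plan=[
    [[0, 2, 0], [0, 0, 0], -0.4],
    [[0, 5, 0], [0, 0, 0], -0.4],
    [[0, 7.5, 0], [0, 0, 0], -0.4],
    [[0, 8.7, 0], [0, 0, 0], -0.4],
    [[0, 8.9, 0], [0, 0, 0], -0.4],
    [[0, 8.9, 0], [0, 0, 0], -0.4],
    [[0, 8.9, 0], [0, 0, 0], 1],
    [[0, 8.9, 0], [0, 0, 0], 1],
    [[0, 8.9, 0], [0, 0, 0], 1],
  ],
)

```text
time: 15.48
tcp_pos: [0.4576, 0.151, 0.0198]
tool_rot: [[0.977, 0.002, -0.214], [0.214, 0.001, 0.977], [0.002, -1.0, 0.0]]
force: [-1.9, -0.5, 5.1]
opening: 0.036
```

```bash
python3 go.py .457 .1505 .017 13; python3 - <<'E'
from h import *
c=ctrl.camera("side"); crop(c,"k2",215,65,365,205,4.2)
E
```

```text
t 15.47 now [0.4576 0.151  0.0198] phi 12.4 open 0.036 F [-1.9 -0.5  5.1]
shift cm [-0.07  0.28 -0.04] turn [-0.    -0.011  0.002] dist/row 0.04671675622527985
```

View pics/k2.png

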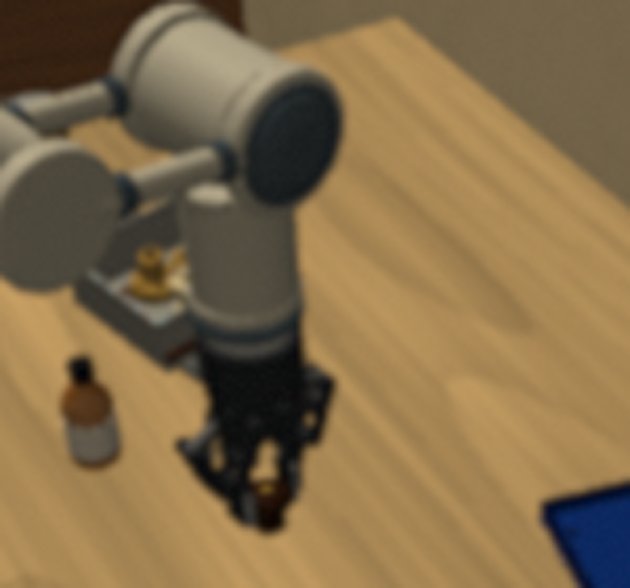

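drive_tool(
  plan=[
    [[0, 0, 0], [0, 0, 0], -0.2],
    [[0, 0, 0], [0, 0, 0], -0.2],
    [[-0.05, 0.3, 0], [0, 0, 0], -0.2],
    [[-0.05, 0.5, 0], [0, 0, 0], -0.2],
    [[-0.05, 0.5, 0], [0, 0, 0], -0.2],
    [[-0.05, 0.5, 0], [0, 0, 0], 1],
    [[-0.05, 0.5, 0], [0, 0, 0], 1],
    [[-0.05, 0.5, 0], [0, 0, 0], 1],
  ],
)

```text
time: 16.52
tcp_pos: [0.4565, 0.1508, 0.0136]
tool_rot: [[0.977, 0.0, -0.214], [0.214, 0.0, 0.977], [0.0, -1.0, 0.0]]
force: [-0.2, 0.1, 1.2]
opening: 0.0361
```

```bash
python3 go.py .457 .1505 .16 13; python3 - <<'E'
from h import *
c=ctrl.camera("side"); crop(c,"k3",215,65,365,205,4.2)
E
```

```text
t 16.52 now [0.4565 0.1508 0.0136] phi 12.4 open 0.0361 F [-0.2  0.1  1.2]
shift cm [  0.05 -14.64  -0.04] turn [-0.    -0.011  0.   ] dist/row 2.34267502289311
```

View pics/k3.png

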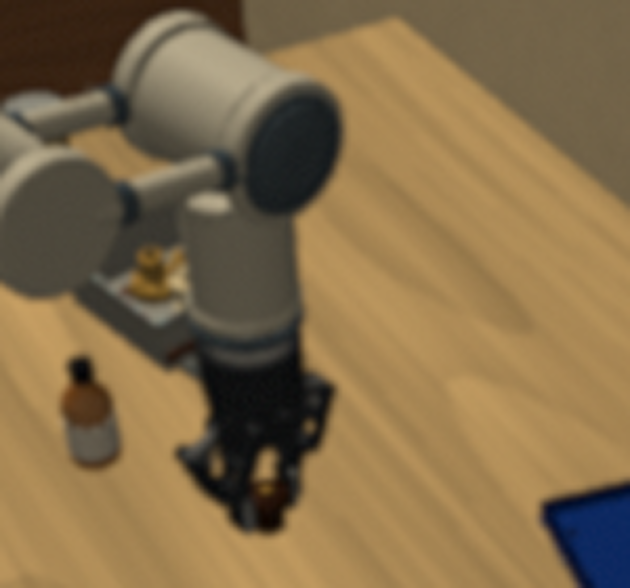

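drive_tool(
  plan=[
    [[0, -2, 0], [0, 0, 0], 1],
    [[0, -6, 0], [0, 0, 0], 1],
    [[0, -10, 0], [0, 0, 0], 1],
    [[0, -12, 0], [0, 0, 0], 1],
    [[0, -12, 0], [0, 0, 0], 1],
  ],
)

```text
time: 17.2
tcp_pos: [0.457, 0.1509, 0.1343]
tool_rot: [[0.977, 0.002, -0.214], [0.214, 0.001, 0.977], [0.002, -1.0, 0.0]]
force: [-0.0, -0.5, -1.2]
opening: 0.0362
```

```bash
python3 go.py .471 -.362 .13 13; python3 - <<'E'
from h import *
c=ctrl.camera("side"); crop(c,"k4",215,65,365,205,4.2)
E
```

```text
t 17.2 now [0.457  0.1509 0.1343] phi 12.4 open 0.0362 F [-0.  -0.5 -1.2]
shift cm [ -9.63   0.4  -50.4 ] turn [-0.    -0.011  0.002] dist/row 8.209750779720013
```

View pics/k4.png

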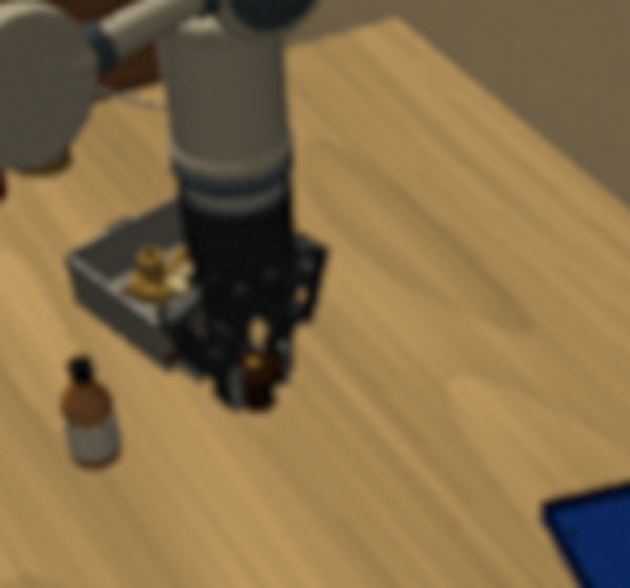

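drive_tool(
  plan=[
    [[-0.6, 0, -3], [0, 0, 0], 1],
    [[-1.7, 0, -9], [0, 0, 0], 1],
    [[-2.8, 0, -15], [0, 0, 0], 1],
    [[-4, 0, -21], [0, 0, 0], 1],
    [[-5.1, 0, -27], [0, 0, 0], 1],
    [[-6.2, 0, -33], [0, 0, 0], 1],
    [[-7.4, 0, -39], [0, 0, 0], 1],
    [[-8.5, 0, -45], [0, 0, 0], 1],
    [[-9.4, 0, -49], [0, 0, 0], 1],
    [[-9.6, 0, -50.4], [0, -0.011, 0], 1],
  ],
)

```text
time: 18.5
tcp_pos: [0.4691, -0.3637, 0.1298]
tool_rot: [[0.975, -0.004, -0.223], [0.223, 0.003, 0.975], [-0.003, -1.0, 0.004]]
force: [-0.0, 0.5, -0.9]
opening: 0.0365
```

drive_tool(
  plan=[
    [[0, 1, 0], [0, 0, 0], 1],
    [[0, 3, 0], [0, 0, 0], 1],
    [[0, 3, 0], [0, 0, 0], 1],
    [[0, 3, 0], [0, 0, 0], 1],
  ],
)

```text
time: 19.0
tcp_pos: [0.4707, -0.3612, 0.1031]
tool_rot: [[0.974, -0.0, -0.226], [0.226, 0.0, 0.974], [-0.0, -1.0, 0.0]]
force: [0.4, -0.5, -0.3]
opening: 0.0361
```

```bash
python3 go.py .471 -.362 .021 13; python3 - <<'E'
from h import *
c=ctrl.camera("side"); crop(c,"k5",325,175,465,365,3); c=ctrl.camera("top"); crop(c,"k5t",420,150,530,240,5)
E
```

```text
t 19.0 now [ 0.4707 -0.3612  0.1031] phi 13.1 open 0.0361 F [ 0.4 -0.5 -0.3]
shift cm [ 0.01  8.21 -0.09] turn [-0.     0.001 -0.   ] dist/row 1.313907562726849
```

View pics/k5.png

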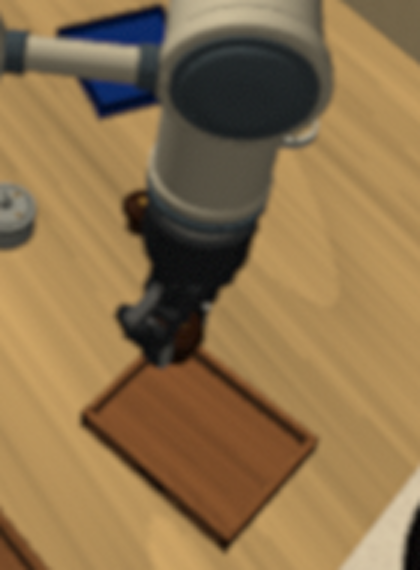

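View pics/k5t.png

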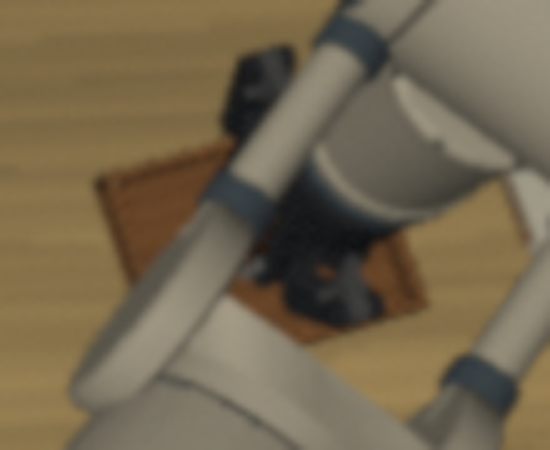

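drive_tool(
  plan=[
    [[0, 2, -0.1], [0, 0, 0], 1],
    [[0, 4.5, -0.1], [0, 0, 0], 1],
    [[0, 6.5, -0.1], [0, 0, 0], 1],
    [[0, 7.6, -0.1], [0, 0, 0], 1],
    [[0, 8.1, -0.1], [0, 0, 0], 1],
    [[0, 8.2, -0.1], [0, 0, 0], 1],
    [[0, 8.2, -0.1], [0, 0, 0], 1],
    [[0, 8.2, -0.1], [0, 0, 0], 1],
  ],
)

```text
time: 20.1
tcp_pos: [0.4712, -0.3634, 0.0221]
tool_rot: [[0.974, 0.001, -0.225], [0.225, -0.001, 0.974], [0.001, -1.0, -0.001]]
force: [0.3, -0.0, -0.6]
opening: 0.0363
```

```bash
python3 go.py .471 -.362 .0205 13; python3 - <<'E'
from h import *
c=ctrl.camera("side"); crop(c,"k6",325,195,465,365,3.5)
E
```

```text
t 20.1 now [ 0.4712 -0.3634  0.0221] phi 13.0 open 0.0363 F [ 0.3 -0.  -0.6]
shift cm [0.01 0.16 0.14] turn [0.001 0.    0.001] dist/row 0.03467236446745172
```

View pics/k6.png

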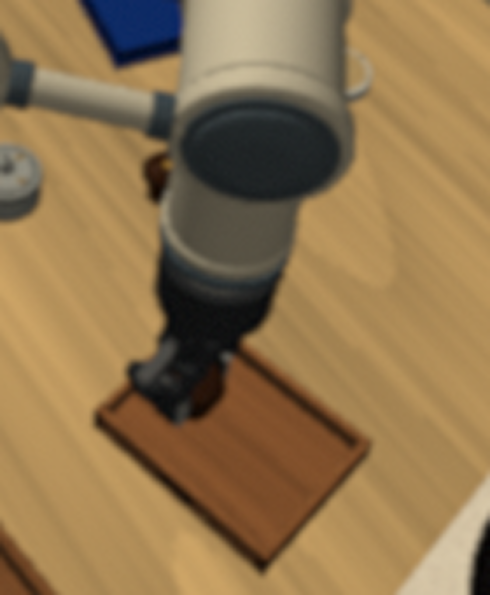

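Lower the last 1.5–2 mm until contact, then open a little and rise.

drive_tool(
  plan=[
    [[0, 0.1, 0], [0, 0, 0], 1],
    [[0, 0.2, 0], [0, 0, 0], 1],
    [[0, 0.2, 0], [0, 0, 0], 1],
    [[0, 0.2, 0], [0, 0, 0], 1],
  ],
)

```text
time: 20.65
tcp_pos: [0.4709, -0.3632, 0.0196]
tool_rot: [[0.974, 0.0, -0.225], [0.225, -0.0, 0.974], [0.0, -1.0, -0.0]]
force: [-1.0, 0.6, 2.2]
opening: 0.0362
```

drive_tool(
  plan=[
    [[0, 0, 0], [0, 0, 0], -0.3],
    [[0, 0, 0], [0, 0, 0], -0.3],
    [[0, 0, 0], [0, 0, 0], -0.3],
    [[0, -2, 0], [0, 0, 0], -0.3],
    [[0, -6, 0], [0, 0, 0], -0.3],
    [[0, -10, 0], [0, 0, 0], -0.3],
    [[0, -12, 0], [0, 0, 0], -0.3],
  ],
)

```text
time: 21.52
tcp_pos: [0.4717, -0.3639, 0.1438]
tool_rot: [[0.974, 0.004, -0.225], [0.225, -0.004, 0.974], [0.003, -1.0, -0.005]]
force: [-0.6, -0.6, 0.0]
opening: 0.0557
```

```bash
python3 go.py .5698 -.1998 .12 13; python3 - <<'E'
from h import *
c=ctrl.camera("side"); crop(c,"k7",325,195,465,365,3.5)
E
```

```text
t 21.52 now [ 0.4717 -0.3639  0.1438] phi 13.0 open 0.0557 F [-0.6 -0.6  0. ]
shift cm [13.24  2.36 13.79] turn [0.005 0.    0.003] dist/row 3.0824581974322265
```

View pics/k7.png

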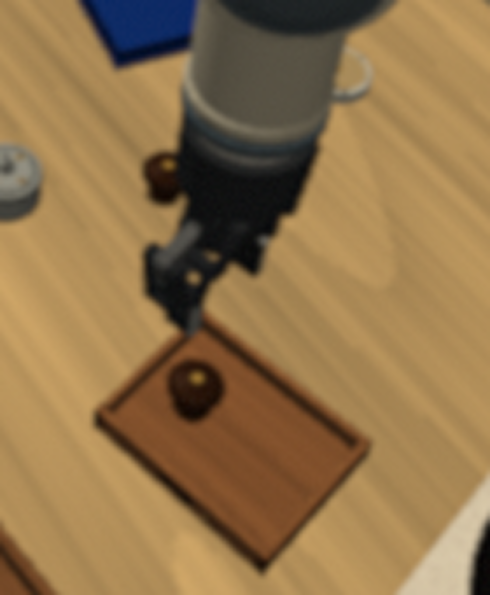

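drive_tool(
  plan=[
    [[4, 0, 4], [0, 0, 0], -0.4],
    [[8, 0, 8.3], [0, 0, 0], -0.4],
    [[12, 0, 12.5], [0, 0, 0], -0.4],
    [[13.2, 0.5, 13.8], [0, 0, 0], -0.4],
    [[13.2, 3, 13.8], [0, 0, 0], -0.4],
    [[13.2, 5, 13.8], [0, 0, 0], -0.4],
    [[13.2, 5, 13.8], [0, 0, 0], -0.4],
    [[13.2, 5, 13.8], [0, 0, 0], -0.4],
  ],
)

```text
time: 22.58
tcp_pos: [0.5683, -0.1997, 0.0897]
tool_rot: [[0.975, 0.0, -0.224], [0.224, -0.0, 0.975], [0.0, -1.0, -0.0]]
force: [-0.1, 0.0, 0.4]
opening: 0.0599
```

```bash
python3 go.py .5698 -.1998 .0136 13; python3 - <<'E'
from h import *
c=ctrl.camera("side"); crop(c,"k8",305,155,445,315,3.6)
E
```

```text
t 22.57 now [ 0.5683 -0.1997  0.0897] phi 13.0 open 0.0599 F [-0.1  0.   0.4]
shift cm [ 0.14  7.61 -0.05] turn [ 0.    -0.001  0.   ] dist/row 1.2181772487275873
```

View pics/k8.png

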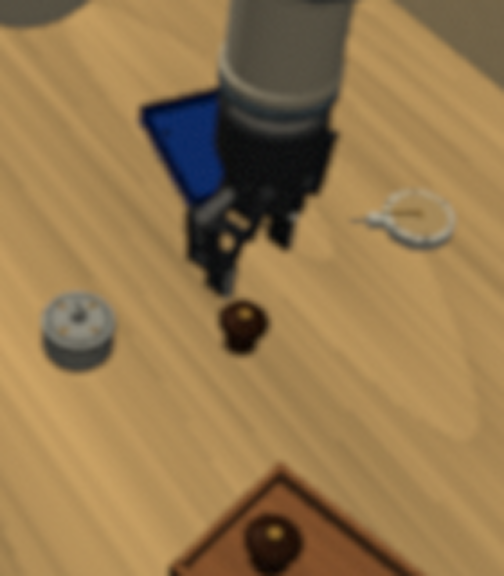

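drive_tool(
  plan=[
    [[0.1, 2, 0], [0, 0, 0], -0.4],
    [[0.1, 4.5, 0], [0, 0, 0], -0.4],
    [[0.1, 6.5, 0], [0, 0, 0], -0.4],
    [[0.1, 7.4, 0], [0, 0, 0], -0.4],
    [[0.1, 7.6, 0], [0, 0, 0], -0.4],
    [[0.1, 7.6, 0], [0, 0, 0], -0.4],
    [[0.1, 7.6, 0], [0, 0, 0], 1],
    [[0.1, 7.6, 0], [0, 0, 0], 1],
    [[0.1, 7.6, 0], [0, 0, 0], 1],
  ],
)

```text
time: 23.75
tcp_pos: [0.5701, -0.1991, 0.0148]
tool_rot: [[0.974, 0.002, -0.225], [0.225, -0.001, 0.974], [0.002, -1.0, -0.001]]
force: [0.4, 0.5, 5.5]
opening: 0.0363
```

```bash
python3 go.py .5698 -.1998 .13 13; python3 - <<'E'
from h import *
c=ctrl.camera("side"); crop(c,"k9",305,155,445,315,3.6)
E
```

```text
t 23.75 now [ 0.5701 -0.1991  0.0148] phi 13.0 open 0.0363 F [0.4 0.5 5.5]
shift cm [ -0.02 -11.52  -0.08] turn [0.001 0.    0.002] dist/row 1.8435098845753342
```

View pics/k9.png

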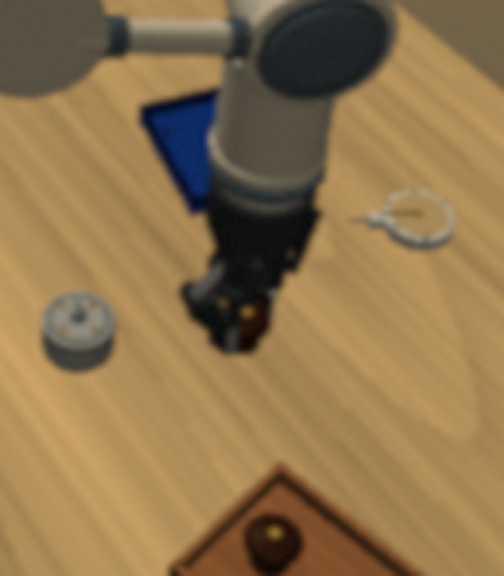

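drive_tool(
  plan=[
    [[0, -2, 0], [0, 0, 0], 1],
    [[0, -6, 0], [0, 0, 0], 1],
    [[0, -10, 0], [0, 0, 0], 1],
    [[0, -12, 0], [0, 0, 0], 1],
    [[0, -12, 0], [0, 0, 0], 1],
  ],
)

```text
time: 24.42
tcp_pos: [0.5701, -0.199, 0.1353]
tool_rot: [[0.974, 0.003, -0.225], [0.225, -0.001, 0.974], [0.003, -1.0, -0.002]]
force: [0.4, -0.1, 0.0]
opening: 0.0362
```

```bash
python3 go.py .485 -.425 .13 13
```

```text
t 24.43 now [ 0.5701 -0.199   0.1353] phi 13.0 open 0.0362 F [ 0.4 -0.1  0. ]
shift cm [-13.38   0.53 -20.1 ] turn [0.002 0.    0.003] dist/row 3.8645700402701895
```

drive_tool(
  plan=[
    [[-2, 0, -3], [0, 0, 0], 1],
    [[-5.3, 0, -8], [0, 0, 0], 1],
    [[-8.6, 0, -13], [0, 0, 0], 1],
    [[-12, 0, -18], [0, 0, 0], 1],
    [[-13.4, 0.5, -20.1], [0, 0, 0], 1],
    [[-13.4, 2.5, -20.1], [0, 0, 0], 1],
    [[-13.4, 4.5, -20.1], [0, 0, 0], 1],
    [[-13.4, 5.5, -20.1], [0, 0, 0], 1],
    [[-13.4, 5.5, -20.1], [0, 0, 0], 1],
    [[-13.4, 5.5, -20.1], [0, 0, 0], 1],
  ],
)

```text
time: 25.68
tcp_pos: [0.4847, -0.4244, 0.0792]
tool_rot: [[0.974, 0.001, -0.226], [0.226, -0.001, 0.974], [0.001, -1.0, -0.001]]
force: [0.4, 0.2, -0.2]
opening: 0.0364
```

```bash
python3 go.py .485 -.425 .0215 13; python3 - <<'E'
from h import *
c=ctrl.camera("side"); crop(c,"k10",325,195,465,365,3.5)
E
```

```text
t 25.68 now [ 0.4847 -0.4244  0.0792] phi 13.1 open 0.0364 F [ 0.4  0.2 -0.2]
shift cm [ 0.01  5.77 -0.06] turn [0.001 0.001 0.001] dist/row 0.9232013080778002
```

View pics/k10.png

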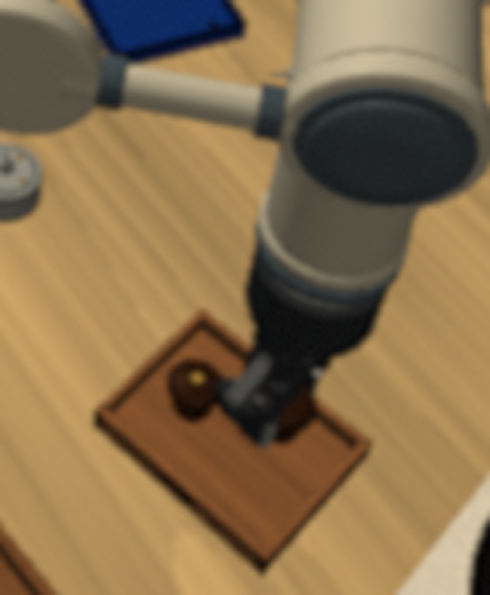

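drive_tool(
  plan=[
    [[0, 2, -0.1], [0, 0, 0], 1],
    [[0, 4, -0.1], [0, 0, 0], 1],
    [[0, 5.3, -0.1], [0, 0, 0], 1],
    [[0, 5.7, -0.1], [0, 0, 0], 1],
    [[0, 5.7, -0.1], [0, 0, 0], 1],
    [[0, 5.7, -0.1], [0, 0, 0], 1],
    [[0, 5.7, -0.1], [0, 0, 0], 1],
  ],
)

```text
time: 26.6
tcp_pos: [0.4842, -0.4257, 0.0209]
tool_rot: [[0.974, -0.0, -0.225], [0.225, 0.0, 0.974], [-0.0, -1.0, 0.0]]
force: [-1.0, -0.2, -0.8]
opening: 0.0362
```

```bash
python3 go.py .485 -.425 .0205 13; python3 - <<'E'
from h import *
c=ctrl.camera("side"); crop(c,"k11",325,195,465,365,3.5)
E
```

```text
t 26.6 now [ 0.4842 -0.4257  0.0209] phi 13.0 open 0.0362 F [-1.  -0.2 -0.8]
shift cm [0.09 0.04 0.05] turn [-0.  0. -0.] dist/row 0.018109779206455737
```

View pics/k11.png

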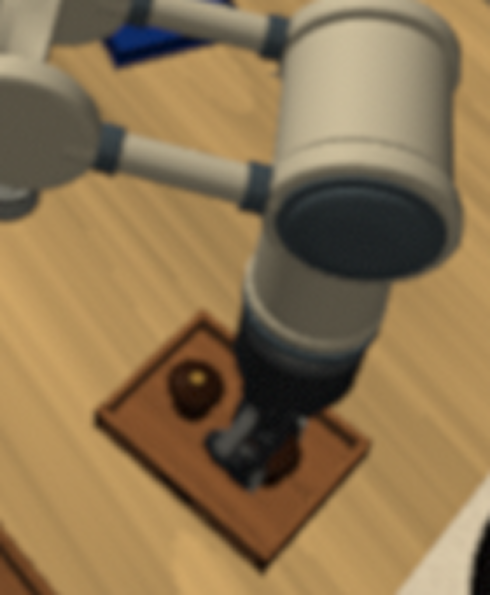

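drive_tool(
  plan=[
    [[0, 0.1, 0], [0, 0, 0], 1],
    [[0, 0.15, 0], [0, 0, 0], 1],
    [[0, 0.15, 0], [0, 0, 0], 1],
  ],
)

```text
time: 27.02
tcp_pos: [0.4844, -0.4259, 0.0208]
tool_rot: [[0.974, 0.0, -0.225], [0.225, -0.001, 0.974], [0.0, -1.0, -0.001]]
force: [-2.4, 1.7, 5.7]
opening: 0.0367
```

drive_tool(
  plan=[
    [[0, 0, 0], [0, 0, 0], -0.3],
    [[0, 0, 0], [0, 0, 0], -0.3],
    [[0, 0, 0], [0, 0, 0], -0.3],
    [[0, -2, 0], [0, 0, 0], -0.3],
    [[0, -6, 0], [0, 0, 0], -0.3],
    [[0, -10, 0], [0, 0, 0], -0.5],
    [[0, -12, 0], [0, 0, 0], -0.8],
  ],
)

```text
time: 27.9
tcp_pos: [0.4851, -0.4266, 0.1446]
tool_rot: [[0.974, 0.004, -0.225], [0.225, -0.004, 0.974], [0.003, -1.0, -0.005]]
force: [-1.1, 0.6, -0.3]
opening: 0.0768
```

```bash
python3 go.py .4587 -.1372 .10 -12.4; python3 - <<'E'
from h import *
c=ctrl.camera("side"); crop(c,"k12",325,195,465,365,3.5)
E
```

```text
t 27.9 now [ 0.4851 -0.4266  0.1446] phi 13.0 open 0.0768 F [-1.1  0.6 -0.3]
shift cm [ 3.93  4.33 28.81] turn [0.004 0.443 0.004] dist/row 4.703575742934165
```

View pics/k12.png

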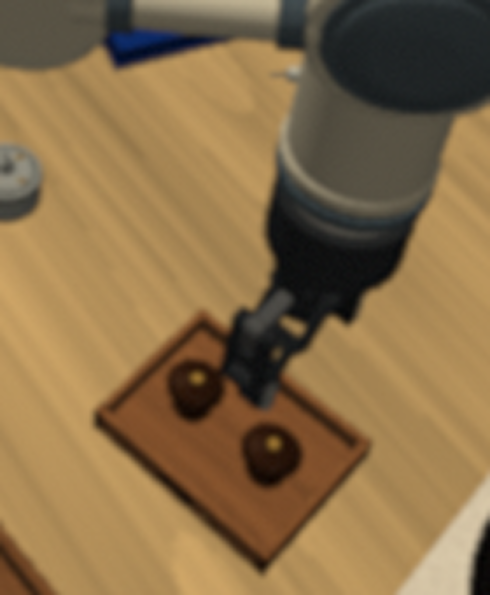

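drive_tool(
  plan=[
    [[0.5, 0, 4], [0, 0.07, 0], -1],
    [[1.4, 0, 10], [0, 0.16, 0], -1],
    [[2.2, 0, 16], [0, 0.25, 0], -1],
    [[3, 0, 22], [0, 0.34, 0], -1],
    [[3.7, 0, 27], [0, 0.42, 0], -1],
    [[3.9, 1, 28.8], [0, 0.443, 0], -1],
    [[3.9, 4, 28.8], [0, 0.443, 0], -1],
    [[3.9, 5, 28.8], [0, 0.443, 0], -1],
    [[3.9, 5, 28.8], [0, 0.443, 0], -1],
    [[3.9, 5, 28.8], [0, 0.443, 0], -1],
  ],
  squeeze=60,
)

```text
time: 29.2
tcp_pos: [0.4578, -0.1368, 0.0907]
tool_rot: [[0.977, 0.001, 0.215], [-0.215, -0.0, 0.977], [0.001, -1.0, -0.0]]
force: [0.9, -0.6, -1.3]
opening: 0.0852
```

```bash
python3 go.py .4587 -.1372 .012 -12.4; python3 - <<'E'
from h import *
c=ctrl.camera("side"); crop(c,"h1",265,155,405,315,3.6)
E
```

```text
t 29.2 now [ 0.4578 -0.1368  0.0907] phi -12.4 open 0.0852 F [ 0.9 -0.6 -1.3]
shift cm [ 0.08  7.87 -0.02] turn [ 0.    -0.     0.001] dist/row 1.2588124802128051
```

View pics/h1.png

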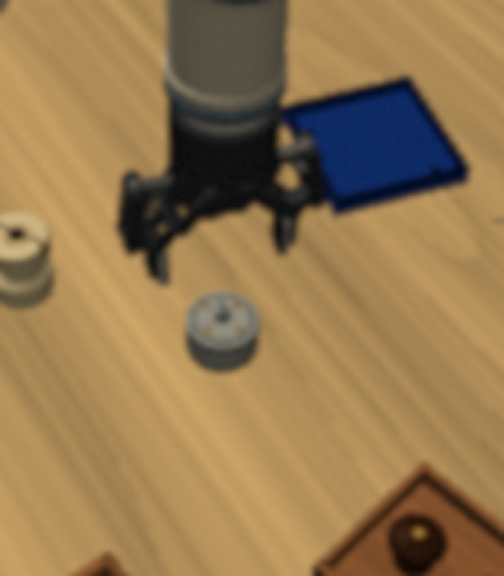

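drive_tool(
  plan=[
    [[0.1, 2, 0], [0, 0, 0], -1],
    [[0.1, 4.5, 0], [0, 0, 0], -1],
    [[0.1, 6.5, 0], [0, 0, 0], -1],
    [[0.1, 7.6, 0], [0, 0, 0], -1],
    [[0.1, 7.8, 0], [0, 0, 0], -1],
    [[0.1, 7.8, 0], [0, 0, 0], -1],
    [[0.1, 7.8, 0], [0, 0, 0], 1],
    [[0.1, 7.8, 0], [0, 0, 0], 1],
    [[0.1, 7.8, 0], [0, 0, 0], 1],
    [[0.1, 7.8, 0], [0, 0, 0], 1],
  ],
)

```text
time: 30.5
tcp_pos: [0.4593, -0.1368, 0.0132]
tool_rot: [[0.977, 0.002, 0.214], [-0.214, -0.001, 0.977], [0.003, -1.0, -0.0]]
force: [-0.3, 0.6, 5.6]
opening: 0.054
```

```bash
python3 go.py .4587 -.1372 .12 -12.4; python3 - <<'E'
from h import *
c=ctrl.camera("side"); crop(c,"h2",265,155,405,315,3.6)
E
```

```text
t 30.5 now [ 0.4593 -0.1368  0.0132] phi -12.4 open 0.054 F [-0.3  0.6  5.6]
shift cm [ -0.02 -10.68  -0.05] turn [0.    0.    0.003] dist/row 1.7091951830583918
```

View pics/h2.png

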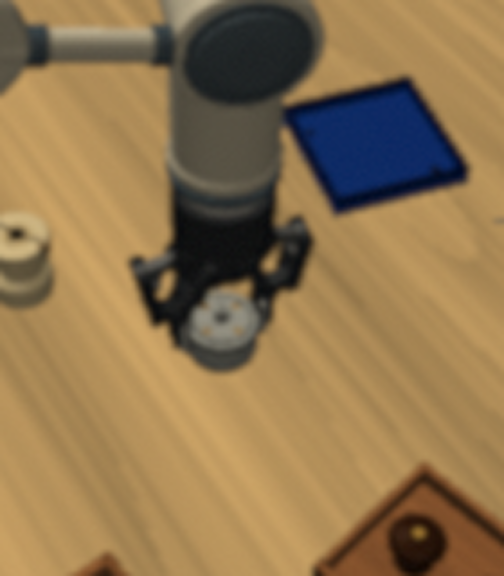

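drive_tool(
  plan=[
    [[0, -1, 0], [0, 0, 0], 1],
    [[0, -4, 0], [0, 0, 0], 1],
    [[0, -8, 0], [0, 0, 0], 1],
    [[0, -10, 0], [0, 0, 0], 1],
    [[0, -10, 0], [0, 0, 0], 1],
  ],
)

```text
time: 31.18
tcp_pos: [0.459, -0.1368, 0.1129]
tool_rot: [[0.977, 0.002, 0.214], [-0.214, -0.001, 0.977], [0.002, -1.0, -0.0]]
force: [0.1, 1.0, -4.6]
opening: 0.0543
```

```bash
python3 go.py .6835 -.0248 .11 -12.4; python3 - <<'E'
from h import *
c=ctrl.camera("side"); crop(c,"h3",265,155,405,315,3.6)
E
```

```text
t 31.18 now [ 0.459  -0.1368  0.1129] phi -12.4 open 0.0543 F [ 0.1  1.  -4.6]
shift cm [19.53  0.33 15.75] turn [0.    0.    0.002] dist/row 4.014201086295768
```

View pics/h3.png

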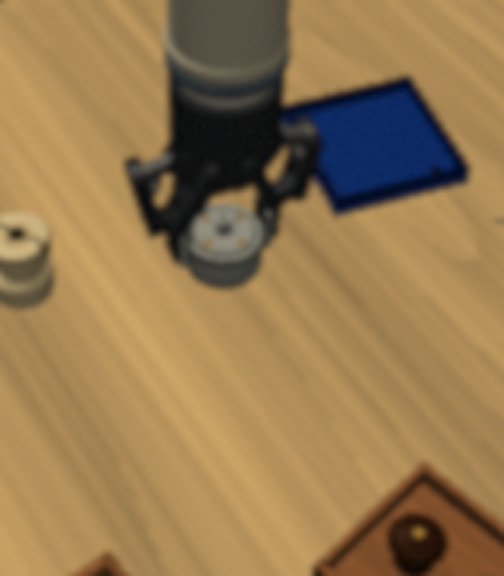

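drive_tool(
  plan=[
    [[2, 0, 1.6], [0, 0, 0], 1],
    [[6, 0, 4.8], [0, 0, 0], 1],
    [[10, 0, 8], [0, 0, 0], 1],
    [[14, 0, 11.2], [0, 0, 0], 1],
    [[17.5, 0, 14], [0, 0, 0], 1],
    [[19.5, 0, 15.7], [0, 0, 0], 1],
    [[19.5, 2, 15.7], [0, 0, 0], 1],
    [[19.5, 4, 15.7], [0, 0, 0], 1],
    [[19.5, 4, 15.7], [0, 0, 0], 1],
    [[19.5, 4, 15.7], [0, 0, 0], 1],
  ],
)

```text
time: 32.48
tcp_pos: [0.6819, -0.0255, 0.0717]
tool_rot: [[0.977, -0.0, 0.215], [-0.215, -0.0, 0.977], [-0.0, -1.0, -0.0]]
force: [0.1, -0.9, -4.7]
opening: 0.0542
```

```bash
python3 go.py .6835 -.0248 .019 -12.4; python3 - <<'E'
from h import *
c=ctrl.camera("side"); crop(c,"h4",315,125,465,245,4)
c=ctrl.camera("top"); crop(c,"h4t",280,80,400,180,5)
E
```

```text
t 32.48 now [ 0.6819 -0.0255  0.0717] phi -12.4 open 0.0542 F [ 0.1 -0.9 -4.7]
shift cm [0.14 5.27 0.11] turn [ 0. -0. -0.] dist/row 0.8444204767627405
```

View pics/h4.png

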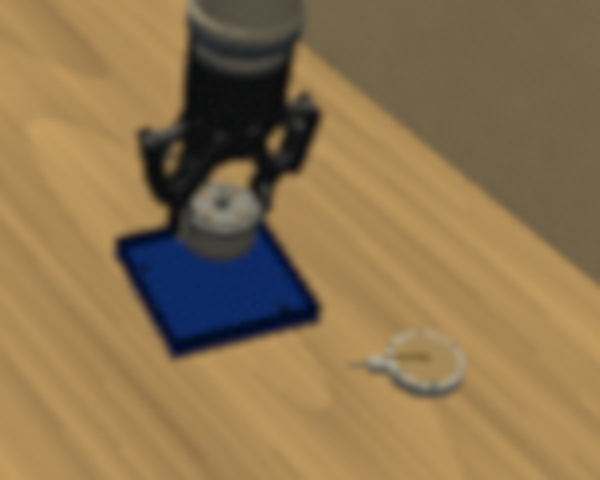

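View pics/h4t.png

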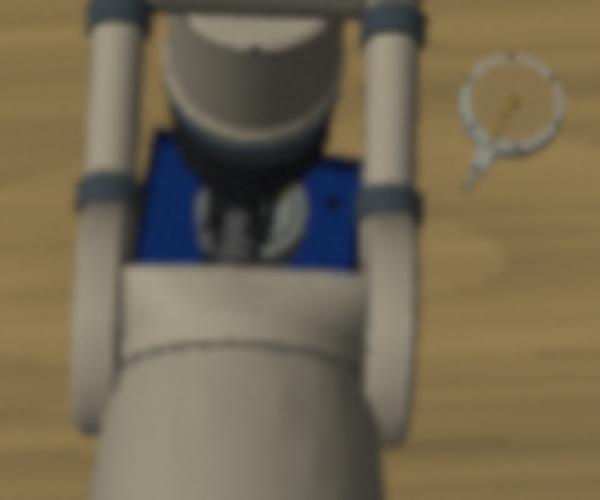

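drive_tool(
  plan=[
    [[0.1, 1.5, 0], [0, 0, 0], 1],
    [[0.1, 3.3, 0], [0, 0, 0], 1],
    [[0.1, 4.6, 0], [0, 0, 0], 1],
    [[0.1, 5.0, 0], [0, 0, 0], 1],
    [[0.1, 5.2, 0], [0, 0, 0], 1],
    [[0.1, 5.2, 0], [0, 0, 0], 1],
    [[0.1, 5.2, 0], [0, 0, 0], 1],
  ],
)

```text
time: 33.45
tcp_pos: [0.684, -0.0252, 0.0207]
tool_rot: [[0.977, 0.001, 0.214], [-0.214, -0.0, 0.977], [0.001, -1.0, 0.0]]
force: [-0.4, 0.4, -3.8]
opening: 0.0542
```

```bash
python3 go.py .6835 -.0248 .0172 -12.4; python3 - <<'E'
from h import *
c=ctrl.camera("side"); crop(c,"h5",315,125,465,245,4)
E
```

```text
t 33.45 now [ 0.684  -0.0252  0.0207] phi -12.4 open 0.0542 F [-0.4  0.4 -3.8]
shift cm [-0.05  0.35  0.03] turn [-0.     0.     0.001] dist/row 0.056701090747603315
```

View pics/h5.png

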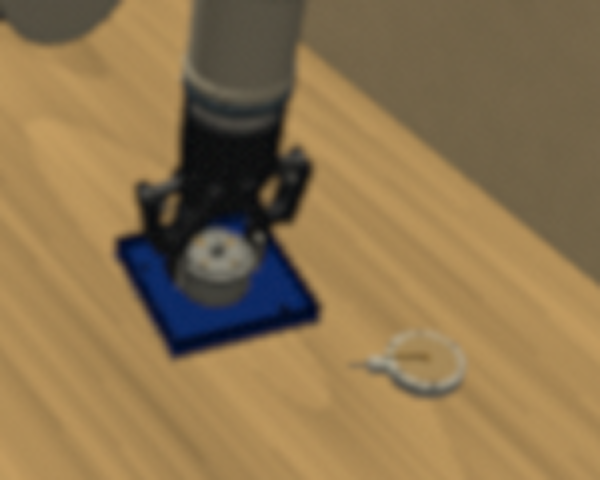

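drive_tool(
  plan=[
    [[0, 0.15, 0], [0, 0, 0], 1],
    [[0, 0.3, 0], [0, 0, 0], 1],
    [[0, 0.35, 0], [0, 0, 0], 1],
    [[0, 0.35, 0], [0, 0, 0], 1],
  ],
)

```text
time: 34.0
tcp_pos: [0.6836, -0.0252, 0.0173]
tool_rot: [[0.977, 0.001, 0.214], [-0.214, -0.0, 0.977], [0.001, -1.0, 0.0]]
force: [-3.1, 0.3, 2.7]
opening: 0.0546
```

Contact with the tray floor; open and rise.

drive_tool(
  plan=[
    [[0, 0, 0], [0, 0, 0], -0.6],
    [[0, 0, 0], [0, 0, 0], -0.6],
    [[0, 0, 0], [0, 0, 0], -0.6],
    [[0, -1, 0], [0, 0, 0], -0.6],
    [[0, -5, 0], [0, 0, 0], -0.6],
    [[0, -10, 0], [0, 0, 0], -0.6],
    [[0, -16, 0], [0, 0, 0], -0.6],
    [[0, -20, 0], [0, 0, 0], -0.6],
    [[0, -20, 0], [0, 0, 0], -0.6],
  ],
)

```text
time: 35.12
tcp_pos: [0.685, -0.0253, 0.2234]
tool_rot: [[0.977, 0.01, 0.214], [-0.214, -0.001, 0.977], [0.01, -1.0, 0.001]]
force: [-0.1, 0.3, 0.5]
opening: 0.0683
```

```bash
python3 go.py .52 .2 .25 -12.4; python3 - <<'E'
from h import *
c=ctrl.camera("side"); cv2.imwrite("pics/e1.png",c["frame"][:,:,::-1]); crop(c,"e1c",315,125,465,245,4)
c=ctrl.camera("top"); cv2.imwrite("pics/e1t.png",c["frame"][:,:,::-1])
E
```

```text
t 35.12 now [ 0.685  -0.0253  0.2234] phi -12.4 open 0.0683 F [-0.1  0.3  0.5]
shift cm [-20.92  -2.85  18.47] turn [-0.001  0.     0.01 ] dist/row 4.488620779940304
```

View pics/e1.png

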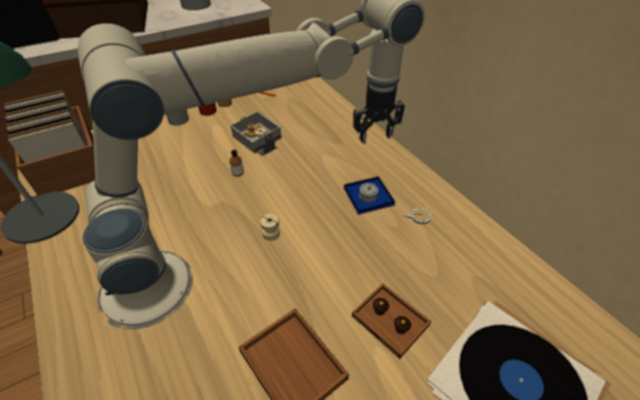

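View pics/e1t.png

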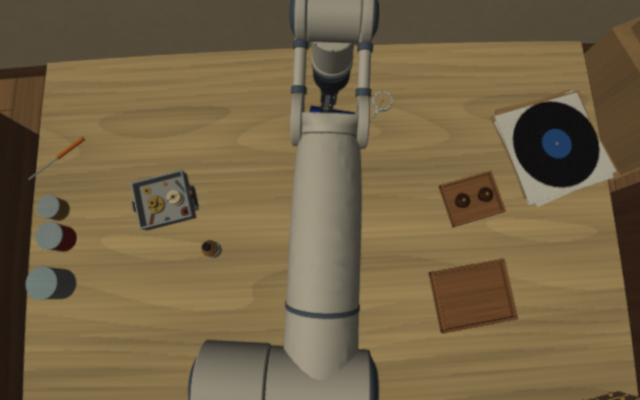

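drive_tool(
  plan=[
    [[0, 0, 0], [0, 0, 0], -0.6],
    [[0, 0, 0], [0, 0, 0], -0.6],
    [[0, 0, 0], [0, 0, 0], -0.6],
  ],
)

```text
time: 35.6
tcp_pos: [0.6832, -0.0252, 0.2152]
tool_rot: [[0.977, -0.002, 0.214], [-0.214, 0.0, 0.977], [-0.002, -1.0, -0.0]]
force: [1.0, 1.1, -0.9]
opening: 0.0684
```

```bash
python3 - <<'E'
from h import *
c=ctrl.camera("side"); t=ctrl.camera("top")
f=lambda c,x,y:cv2.resize(c["frame"][y:y+75,x:x+90,::-1],(390,295),interpolation=cv2.INTER_CUBIC)
cv2.imwrite("pics/fin.png",np.vstack([np.hstack([f(c,215,95),f(c,330,160)]),np.hstack([f(t,120,160),f(t,430,160)])]))
s=ctrl.sense();print(s["time"],s["force"])
E
```

```text
35.7 [0.34534685 0.86516693 0.61928061]
```

View pics/fin.png

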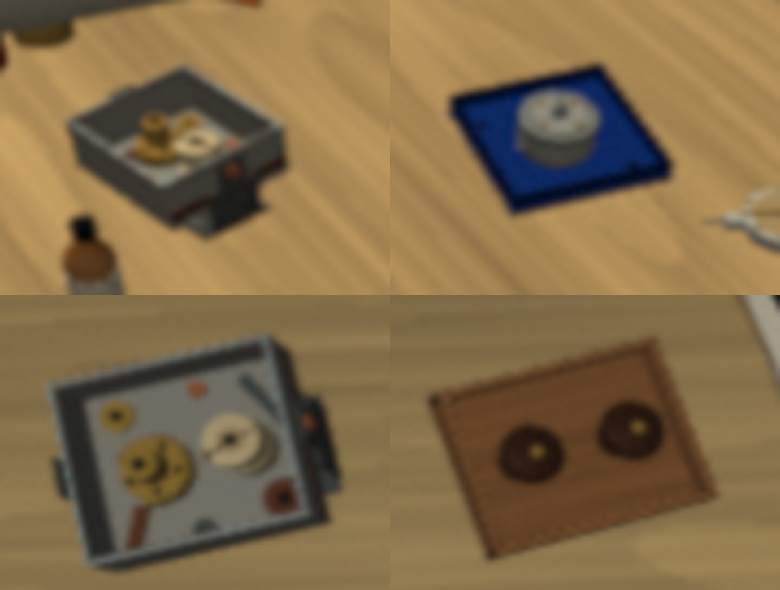

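The picture shows the gear (157,468) and insulator (232,445) inside the bin, the housing flat in the blue tray (558,125), and both knobs upright in the small wooden tray (532,455 and 632,430).

```bash
python3 -c "
from cell import ctrl; print(ctrl.job_done())"
```

```text
the job is handed in; nothing more can be done
None
```

All five parts are sorted, in the order the task lists them, and the job was handed in at about 36 s.

- **Placement:** The worm gear and the smaller insulator were released a few millimetres above the bin floor. Both knobs and the spring housing were lowered until they touched the tray floor before I opened the jaws.
- **Final pictures, both cameras:** Both scrap parts are inside the bin and both knobs stand upright in the smaller wooden tray. The housing lies flat near the middle of the blue tray. The gripper is about 20 cm up and touching nothing. The oil bottle, sound box and larger insulator look unmoved, judged by eye only.
- **Disagreements:** The two cameras differed by 2–4 mm on most part positions, so I averaged them. The jaws read about 36 mm on the knobs where I expected 38 to 40 mm. I re-gripped the first knob lower, got the same reading, and both knobs held firmly.
- **Forces:** The highest wrist force in the readings was about 6 N. I saw only the value at the end of each move, not the peaks.

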